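Change a trim rack over to new reels

TASK

Change the trim rack over to the new reels. First take the used-up reels (long spindles, brown flanges) out of the rack and lay them in the grey tray; then undo the black clamp knob on the rack's sliding end, slide that end in until its white pointers line up with the red marks, and clamp it tight again while the rack is still empty. Then load every coloured reel on the table, one to a slot in any order, pressing its spindle down until both ends have snapped past the orange sprung jaws and sit fully home in their forks; leave everything else on the table where it is.

Things in the scene. Friction and masses are not known exactly. Their poses are not given: they have to be found in the camera images.
- rack: Trim rack, fixed to the table. Origin on the table, below the middle of a seated spindle; x across the slots, y along the spindles. Plywood base 270 mm in x, -115 to +260 mm in y, 12 mm thick. White end plates, 250 x 12 mm, stand across it: fixed at y = -85 mm, sliding at +85 mm when set. Each carries four black fork clips 60 mm apart in x, in facing pairs; clip tops at z = 81 mm.
- slot1 (a point): Slot 1: where the middle of a fully seated spindle belongs, axis 62 mm above the table; axes as the rack's; rack x = -90 mm. Each fork is a slot 11.6 mm wide, open upwards, mouth flared, cheek up to 19 mm above the seated axis.
- slot2 (a point): Slot 2, same, rack x = -30 mm. On the +x side of each fork an orange sprung jaw, hinged below, leans its nose over the slot, 7 to 8 mm above the seated axis, narrowing it to 7 mm. A spindle laid in loosely rests on the noses, its axis about 13 mm too high.
- slot3 (a point): Slot 3, same, rack x = +30 mm. Pushing the spindle down swings the jaws aside (about 10 N for both ends together) and they snap back over it. Drawing it out again takes about 6 N.
- slot4 (a point): Slot 4, same, rack x = +90 mm.
- rack_seats (a point): Middle of the four slots at the height of a fully seated spindle's axis (62 mm above the table, above the rack's origin); axes as the rack's. The sliding plate stands 85 mm from here along y when set; from it a grey foot, 70 mm wide, top 32 mm above the table, runs 86 mm outwards (+y) over the aluminium rail and carries the knob.
- red_mark (a point): Point on the rack's centre line level with the two red marks on the base (12 mm above the table); the rack's y = 165 mm. The marks are red lines 40 mm long on the base, either side of the sliding foot; the foot has a white pointer on either side near its outer end, 80 mm outward of the sliding plate's middle.
- slide (a joint): Position of the rack's sliding end along the rack's y (m): 0 with its white pointers exactly at the red marks, more = further out (rack too wide); -0.012 to 0.070. Runs freely (about 2 N) when the knob is loose; holds about 27 N when clamped.
- clamp_knob (a joint): Black clamp knob on the sliding foot, upright axis, turn (rad): 0 = fully undone, grows clockwise seen from above, stop at 1.5 = fully tight. Free below about 0.6, clamps above it; turning takes up to 0.13 N m, and it stays as it is left.
- knob_grip (a point): Point to grip the clamp knob: on its axis, 57 mm above the table, 58 mm outward of the sliding plate's middle. The knob's grip is an upright bar 46 mm long (along this point's x), 13 mm thick, from 45 to 68 mm above the table; turns with the knob. The knob can be gripped to drag the sliding end.
- reel_red: Red trim reel rigid on its spindle, about 140 g; may be absent. Reel: white octagonal flanges 50 mm across flats, 36 mm wide along the spindle. Spindle: steel, 10 mm thick, 204 mm long, a black button 16 mm across, 6 mm long on each end (192 mm between them). Origin: middle of reel and spindle; y along the spindle, ends alike. Starts on the table on a flat, axis level, 25 mm up.
- reel_blue: Blue trim reel rigid on its spindle, about 140 g; may be absent. Reel: white octagonal flanges 50 mm across flats, 36 mm wide along the spindle. Spindle: steel, 10 mm thick, 204 mm long, a black button 16 mm across, 6 mm long on each end (192 mm between them). Origin: middle of reel and spindle; y along the spindle, ends alike. Starts on the table on a flat, axis level, 25 mm up.
- reel_green: Green trim reel rigid on its spindle, about 140 g; may be absent. Reel: white octagonal flanges 50 mm across flats, 36 mm wide along the spindle. Spindle: steel, 10 mm thick, 204 mm long, a black button 16 mm across, 6 mm long on each end (192 mm between them). Origin: middle of reel and spindle; y along the spindle, ends alike. Starts on the table on a flat, axis level, 25 mm up.
- reel_amber: Amber trim reel rigid on its spindle, about 140 g; may be absent. Reel: white octagonal flanges 50 mm across flats, 36 mm wide along the spindle. Spindle: steel, 10 mm thick, 204 mm long, a black button 16 mm across, 6 mm long on each end (192 mm between them). Origin: middle of reel and spindle; y along the spindle, ends alike. Starts on the table on a flat, axis level, 25 mm up.
- spent_a: Used-up reel on a longer spindle, rigid, 110 g; may be absent. Bare paper core between brown octagonal flanges, 50 mm across flats, 36 mm wide over both along the spindle. Spindle 10 mm thick, 262 mm long with a black button as on the others at each end. Origin in the middle; y along the spindle. Starts seated in slot 2, its middle about 20 mm towards +y of the slot's point.
- spent_b: The same as spent_a, but starts seated in slot 4; one of the two may be absent.
- tray: Grey open tray for used-up reels, fixed: outside 300 mm (x) by 145 mm (y) by 40 mm high, walls and floor 5 mm thick. Origin under its middle; x along its long side. A reel lying in it on its flanges has its axis 30 mm above the table; two lie side by side, about 60 mm apart in y.
- bottle: Bystander, to be left alone: white squeeze bottle, 70 across, 190 tall, upright (mm). Origin under its middle.
- tub: Bystander, to be left alone: white lidded plastic tub, 98 across the lid, 86 tall (mm). Origin under its middle.
- cone_orange: Bystander, to be left alone: cone of orange thread, 62 across the foot, 112 tall (mm). Origin under its middle.
- cone_green: Bystander, to be left alone: cone of olive-green thread, 62 across the foot, 112 tall (mm). Origin under its middle.
- shears: Bystander, to be left alone: tailor's shears with black grips, about 215 long, 9 thick, lying flat; origin near the pivot (mm).
- pincushion: Bystander, to be left alone: red domed pincushion, 72 across, 37 tall (mm). Origin under its middle.
- marker: Bystander, to be left alone: yellow fabric marker, 130 x 17 x 17, lying flat (mm). Origin under its middle.

How it is judged:
By the outcome, as a careful person would: the job done as asked, in the order asked, and still so for the second after the job is handed in, with the robot touching nothing.
Of reel_red, reel_blue, reel_green, reel_amber only 3 to 4 are there at a start; the rules pass over those that are not, and their reading is None.
Of spent_a, spent_b only 1 to 2 are there at a start; the rules pass over those that are not, and their reading is None.
At some moment in a run one of reel_red, reel_blue, reel_green, reel_amber may be knocked a few centimetres aside while the robot is not near it.
Once in a run the grip may slacken for a moment while it holds something.
It also fails if it takes over 210 s, if anything falls off the work surface, if the arm or the gripper's body presses on something with over 40 N, if the wrist force passes 120 N, or if a joint passes its speed limit or range.

ROBOT

A 7-joint arm with a two-finger parallel gripper is mounted at the origin on the work surface. World frame = base frame: x ahead of the robot, y to its left, z up, the work surface at z = 0. Lengths are in mm, angles in rad, forces in N, time in s.
With the tool pointing down it reaches from about 400 to 875 mm from the base axis. Payload 4.4 kg.
Tool frame: the origin (TCP) lies on the centre line of the jaws, within the pads' length; the fingertips stand 14 mm ahead of it and the grasp point (between the pads) lies 5 mm behind it (tips_ahead is the distance from the TCP to the fingertips, in mm); z points along the fingers, y is the line along which they close (so a half turn about z gives the same grasp; the last joint's range is limited). The gripper opens to 85 mm and grips with 20 to 120 N. Pads are 22 mm wide; open, the fingers measure 114 mm over their backs; the gripper's body (76 mm by 85 mm) begins 54 mm behind the grasp point. The pads swing forward as they close: fully open they stand 13 mm farther back than shut.
Start: joints at [1.1, 0.628, 0.038, 1.517, -0.027, 0.996, -0.02], TCP at [256.022, -597.47, 211.313] pointing down, gripper open.
Joint ranges: [-3.06, 3.06], [-0.37, 2.12], [-1.25, 1.32], [0.18, 2.47], [-1.1, 4.24], [0.23, 1.98], [-2.94, 2.94]. Speed limits (rad/s): [2.57, 2.57, 3.14, 3.14, 3.14, 3.14, 3.14].

INTERFACE

Orientations are given as [roll, pitch, yaw] about the fixed x, y, z axes, in that order (R = Rz(yaw) Ry(pitch) Rx(roll)).
In Python, from cell import * gives the robot as it stands.
- The arm moves only by the tool move_arm, never from a script. Its argument "rows" is text: rows parted by semicolons, each of 7 numbers parted by spaces: the shift along the tool's x, y, z scaled (see below), then the turn, a rotation vector about the tool's x, y, z scaled (see below), then the closure, from -1 (fully open) to 1 (shut). A call has 1 to 12 rows; each row is the pose to reach, as a shift and turn from the pose commanded when the call began, along the tool's axes at that moment; what a row does not reach only later rows make up. The controller multiplies each number of a shift by 0.3 m and each number of a turn by pi/2 rad. A row lasts 1/12 s, in which the tool goes at most 41.7 mm and 7.16 degrees, less where a joint would pass 70% of its speed; a pose out of reach is approached as far as the arm can. A call with a number of a shift or a turn outside -1 to 1 is refused whole. A call with a gripper value outside its range is refused whole. The fingers move at their own pace and stop on an object; the grip force is fixed at half the most. Time passes only in rows, so rows that repeat a pose let the fingers close. It gives the time, the measured TCP pose, the force, the opening and the grip force at its end, in the units of the state.
- read_state(): the state, without advancing time (a new reading comes with each control period).
- get_image(name): name is "scene" or "side" or "wrist"; returns a dict with "img" (420x560x3 uint8, red, green, blue), "vfov" (degrees; the focal length in pixels is half the picture's height over the tangent of half this angle, whatever the lens; pixels are square), "cx", "cy" (the principal point, pixels), "extrinsics" (4x4, takes a point from camera to world coordinates); the wrist camera has in their place "T_tool_cam" (4x4, takes a point from camera to tool coordinates, whose origin is the TCP and whose axes are the flange's). Camera axes: x right, y up, looking along -z (the intrinsics and any distortion apply to the point x, -y, -z); pixel columns grow to the right and rows downward; lengths in mm; the calibration is good to about 2 mm. A picture is of the moment at which its call begins: read the wrist's pose just before it. There is no depth.
- finish_job(): hands the job in; it is judged then, once.
The state is a dict: "clock": time; "qpos": joint angles; "qd": joint speeds; "tau": joint torques, N m; "eef_pos": TCP position; "tool_rot": TCP orientation; "force": force on the tool from outside, world axes, zero at the start; "torque": the same for the moment, N m; "width": finger opening in mm; "gripper_force": force on a finger pad.
Only numpy, scipy, OpenCV 4.12 (cv2) and the standard library are available. Lean on these libraries where they do the work, as an engineer would, in place of code of your own. Each camera call takes 0.05 s, during which the arm holds its last target. There are 200 camera calls.

## Working session

There is one attempt and no reset: what is moved stays moved. The work goes in short steps, Python scripts to look and compute and a tool call to move; the robot and the scene stay as the last step left them, time stands still between calls to the robot, and variables do not carry over. Pictures are saved under pics/ and viewed, at most 14 in all, crops included, and the job is handed in when it is done.

Besides the shell and the picture viewer there is one more tool, called after "Request:" as a command line: name --argument value ..., lists and objects as JSON in quotes. move_arm: Moves the arm, as the interface text tells. Its arguments: {"type":"object","properties":{"rows":{"type":"string"}},"required":["rows"]}

```bash
ls; mkdir -p pics; cat > h.py <<'E'
from cell import *
import numpy as np, cv2
from scipy.spatial.transform import Rotation as R
def save(img,n): cv2.imwrite('pics/'+n+'.png',img[:,:,::-1])
def cam(d,st=None):
    T=np.array(d["extrinsics"]) if "extrinsics" in d else None
    if T is None:
        W=np.eye(4);W[:3,:3]=R.from_euler('xyz',st["tool_rot"]).as_matrix();W[:3,3]=st["eef_pos"]
        T=W@np.array(d["T_tool_cam"])
    return T
def ray(d,T,uv,z):
    f=d["img"].shape[0]/2/np.tan(np.radians(d["vfov"])/2)
    uv=np.atleast_2d(uv).astype(float)
    v=np.c_[(uv[:,0]-d["cx"])/f,-(uv[:,1]-d["cy"])/f,-np.ones(len(uv))]@T[:3,:3].T
    o=T[:3,3]; s=(z-o[2])/v[:,2]
    return o+v*s[:,None]
def proj(d,T,P):
    f=d["img"].shape[0]/2/np.tan(np.radians(d["vfov"])/2)
    p=(np.atleast_2d(P)-T[:3,3])@T[:3,:3]
    return np.c_[d["cx"]-f*p[:,0]/p[:,2],d["cy"]+f*p[:,1]/p[:,2]]
E
python3 - <<'E'
from h import *
s=read_state();print({k:np.round(v,3) for k,v in s.items()})
for n in("scene","side","wrist"):
    d=get_image(n);save(d["img"],n+"0")
    print(n,{k:np.round(v,3).tolist() for k,v in d.items() if k!="img"})
E
```

```text
pics
{'clock': np.float64(0.0), 'qpos': array([ 1.1  ,  0.629,  0.038,  1.518, -0.027,  0.996, -0.02 ]), 'qd': array([ 0.001, -0.001, -0.001, -0.001,  0.001,  0.002, -0.   ]), 'tau': array([ 0.0000e+00, -5.6340e+01,  1.2260e+00, -1.9345e+01,  1.1000e-02,
        1.0000e-02,  0.0000e+00]), 'eef_pos': array([ 255.725, -596.827,  210.389]), 'tool_rot': array([-3.14 ,  0.   ,  0.405]), 'force': array([0.02 , 0.251, 0.414]), 'torque': array([-0.017,  0.024,  0.   ]), 'gripper_force': np.float64(0.0), 'width': np.float64(85.213)}
scene {'vfov': 48.084, 'cx': 284.96, 'cy': 210.627, 'extrinsics': [[-0.839, -0.413, 0.354, 968.438], [0.544, -0.657, 0.522, 586.107], [0.017, 0.631, 0.776, 1006.516], [0.0, 0.0, 0.0, 1.0]]}
side {'vfov': 45.886, 'cx': 282.676, 'cy': 214.608, 'extrinsics': [[-0.731, 0.452, -0.51, -116.951], [-0.682, -0.49, 0.543, 634.152], [-0.004, 0.745, 0.667, 911.908], [0.0, 0.0, 0.0, 1.0]]}
wrist {'vfov': 66.135, 'cx': 286.933, 'cy': 209.467, 'T_tool_cam': [[-0.001, 0.951, 0.308, 78.498], [1.0, 0.001, 0.0, 0.09], [0.0, 0.308, -0.951, -162.807], [0.0, 0.0, 0.0, 1.0]]}
```

View pics/scene0.png

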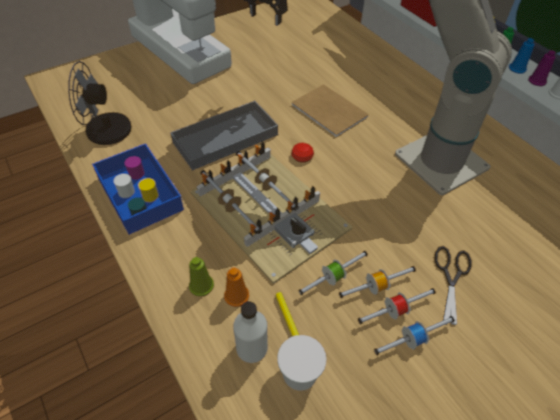

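View pics/side0.png

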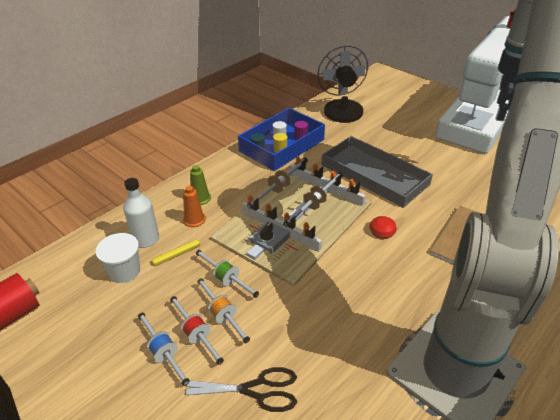

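```bash
python3 - <<'E'
import cv2,numpy as np
a=cv2.imread('pics/scene0.png')[130:280,160:360];b=cv2.imread('pics/side0.png')[150:280,200:380]
a=cv2.resize(a,(800,600),interpolation=3);b=cv2.resize(b,(800,578),interpolation=3)
cv2.imwrite('pics/c1.png',a);cv2.imwrite('pics/c2.png',b)
E
```

```text
(no output)
```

View pics/c1.png

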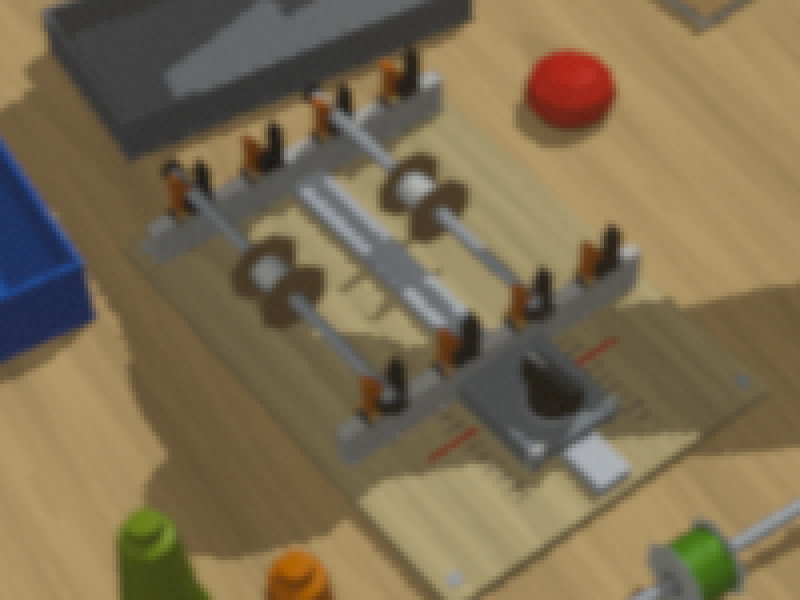

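```bash
cat > m1.py <<'E'
from h import *
im={}
for n in("scene","side"):
    d=get_image(n);T=cam(d);im[n]=(d,T)
    hsv=cv2.cvtColor(d["img"],cv2.COLOR_RGB2HSV)
    H,S,V=[hsv[:,:,i].astype(int) for i in range(3)]
    def blobs(m,mn):
        k,l,s,c=cv2.connectedComponentsWithStats(m.astype(np.uint8),connectivity=8)
        return [(s[i,4],c[i]) for i in range(1,k) if s[i,4]>=mn]
    print(n)
    for col,m,z,mn in(("red",((H<6)|(H>174))&(S>150)&(V>60),12,6),("green",(H>48)&(H<70)&(S>130)&(V>70),35,20),("blue",(H>100)&(H<118)&(S>150)&(V>90),35,20),("amber",(H>12)&(H<23)&(S>190)&(V>140),35,20)):
        for a,c in blobs(m,mn): print(col,a,c.round(1),"z12",ray(d,T,c,12)[0,:2].round(1),"z25",ray(d,T,c,25)[0,:2].round(1),"z40",ray(d,T,c,40)[0,:2].round(1))
E
python3 m1.py
```

```text
scene
red 453 [420.1   9. ] z12 [-564.2 -699.5] z25 [-544.1 -682.7] z40 [-521.  -663.3]
red 287 [302.1 151.7] z12 [ 345.3 -248.7] z25 [ 353.5 -237.8] z40 [ 362.9 -225.2]
red 184 [400.3 303.9] z12 [438.4 299.1] z25 [445.3 302.9] z40 [453.3 307.2]
blue 1502 [137.2 189.7] z12 [ 824.5 -367.3] z25 [ 826.4 -354.9] z40 [ 828.6 -340.5]
blue 180 [418.2 332.6] z12 [452.7 375.5] z25 [459.4 378.2] z40 [467.2 381.4]
amber 83 [234.7 272.7] z12 [725.7  15.8] z25 [728.9  23.3] z40 [732.6  31.9]
amber 116 [379.8 278.1] z12 [433.7 218.9] z25 [440.7 223.7] z40 [448.8 229.3]
side
red 7 [512.  11.] z12 [  771.5 -1996. ] z25 [  758.7 -1958. ] z40 [  743.8 -1914.1]
red 24 [509.8  21.5] z12 [  719.6 -1854.4] z25 [  707.5 -1818.4] z40 [  693.6 -1777. ]
red 421 [383.1 226.7] z12 [ 344.3 -244.8] z25 [ 337.7 -232.1] z40 [ 330.  -217.5]
red 6 [288.2 245. ] z12 [482.7 -24. ] z25 [474.1 -14.5] z40 [464.1  -3.5]
red 1341 [ 14.7 299.3] z12 [824.9 530.2] z25 [811.3 531.7] z40 [795.6 533.4]
red 197 [192.2 323.7] z12 [473.4 296.5] z25 [464.9 301.4] z40 [455. 307.]
blue 373 [260.  128.2] z12 [ 927.6 -368. ] z25 [ 912.5 -353.5] z40 [ 895.1 -336.8]
blue 951 [297.1 144.5] z12 [ 769.9 -379.8] z25 [ 757.1 -365.1] z40 [ 742.3 -348.2]
blue 34 [268.3 141.4] z12 [ 851.  -329.8] z25 [ 837.  -315.9] z40 [ 820.9 -299.8]
blue 148 [159. 341.] z12 [490.6 372.6] z25 [481.8 376.4] z40 [471.7 380.7]
amber 144 [219.7 303.5] z12 [470.8 218.8] z25 [462.3 224.8] z40 [452.5 231.7]
```

View pics/c2.png

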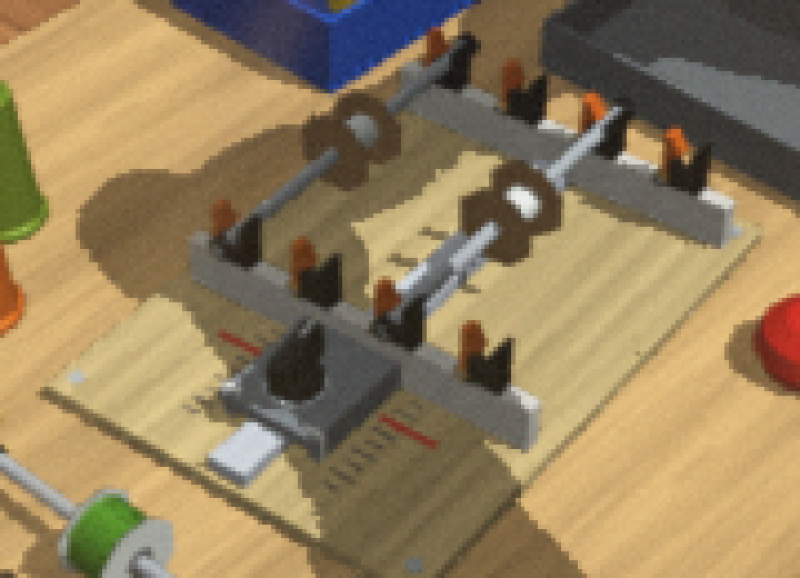

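```bash
python3 - <<'E'
from h import *
g=lambda n:(lambda d:(d,cam(d)))(get_image(n))
S=g("scene");D=g("side")
c1=lambda x,y:(x/4+160,y/4+130)
c2=lambda x,y:(x*.225+200,y*.225+150)
r=lambda C,l,z:ray(*C,l,z)[:,:2].round(1).tolist()
print("marks",r(S,[c1(452,445),c1(598,350)],12),r(D,[c2(240,343),c2(409,431)],12))
print("base",r(S,[c1(762,388),c1(130,245)],12),r(D,[c2(40,390),c2(757,230)],12))
print("platefix tops",r(S,[c1(150,240),c1(440,80)],54),r(D,[c2(405,65),c2(732,200)],54))
print("slide tops",r(S,[c1(342,437),c1(636,250)],54),r(D,[c2(190,237),c2(540,400)],54))
print("knob",r(S,[c1(535,360)],68),r(D,[c2(305,325)],68))
print("tray corners top scene",r(S,[(172,133),(188,162),(263,106),(277,130)],40),r(D,[(358,141),(430,177),(405,200),(323,150)],40))
E
```

```text
marks [[596.2, -14.0], [471.6, -28.0]] [[594.0, -11.4], [470.8, -25.5]]
base [[397.6, 56.5], [696.1, -280.0]] [[651.1, 95.7], [428.8, -305.4]]
platefix tops [[694.3, -240.3], [447.0, -268.9]] [[671.4, -242.3], [431.0, -274.5]]
slide tops [[666.4, -30.2], [421.8, -58.9]] [[648.9, -26.0], [406.4, -61.5]]
knob [[537.9, -8.0]] [[533.4, -6.5]]
tray corners top scene [[652.7, -501.9], [665.4, -363.9], [350.8, -467.0], [374.4, -345.3]] [[613.8, -493.1], [350.2, -482.7], [346.8, -346.2], [663.3, -379.7]]
```

```bash
cat >> h.py <<'E'
import json,os
CM='cmd.json'
if not os.path.exists(CM): json.dump([256.022,-597.47,211.313,0.405],open(CM,'w'))
def plan(*wps,commit=True,start=None):
    """each wp: x,y,z,yaw,closure,(extra rows)"""
    c=np.array(start if start is not None else json.load(open(CM)))
    M=lambda y:R.from_euler('xyz',[np.pi,0,y]).as_matrix()
    R0=M(c[3]);p=c[:3];y=c[3];out=[];tot=0
    for w in wps:
        d=R0.T@(np.array(w[:3])-c[:3])/300; r=R.from_matrix(R0.T@M(w[3])).as_rotvec()/(np.pi/2)
        n=int(max(np.ceil(np.linalg.norm(np.array(w[:3])-p)/41.7),np.ceil(abs(w[3]-y)/np.radians(7.16)),1))+(w[5] if len(w)>5 else 0)
        out.append(f"x{n}: "+" ".join(f"{v:.3f}" for v in [*d,*r])+f" {w[4]}");tot+=n;p=np.array(w[:3]);y=w[3]
    print("\n".join(out),"\ntotal",tot)
    if commit: json.dump([*map(float,p),float(y)],open(CM,'w'))
def st():
    s=read_state();print(round(float(s["clock"]),2),"pos",s["eef_pos"].round(1),"rot",np.round(s["tool_rot"],3),"F",np.round(s["force"],1),"w",round(float(s["width"]),1),"gf",round(float(s["gripper_force"]),1),"cmd",np.round(json.load(open(CM)),2));return s
E
python3 -c "
from h import *
plan((350,-420,250,.112,-1,0),(590,-150,250,.112,-1,2))"
```

```text
x5: 0.521 -0.420 -0.129 0.000 -0.000 0.187 -1
x11: 1.611 -0.932 -0.129 0.000 -0.000 0.187 -1 
total 16
```

```bash
rm cmd.json; python3 -c "
from h import *
plan((430,-370,250,.112,-1,2))
plan((590,-150,250,.112,-1,2))"
```

```text
x9: 0.832 -0.468 -0.129 0.000 -0.000 0.187 -1 
total 9
x9: 0.612 -0.669 -0.000 0.000 0.000 0.000 -1 
total 9
```

Request:
move_arm --rows "0.832 -0.468 -0.129 0 0 0.187 -1; 0.832 -0.468 -0.129 0 0 0.187 -1; 0.832 -0.468 -0.129 0 0 0.187 -1; 0.832 -0.468 -0.129 0 0 0.187 -1; 0.832 -0.468 -0.129 0 0 0.187 -1; 0.832 -0.468 -0.129 0 0 0.187 -1; 0.832 -0.468 -0.129 0 0 0.187 -1; 0.832 -0.468 -0.129 0 0 0.187 -1; 0.832 -0.468 -0.129 0 0 0.187 -1"

```text
clock: 1.1
eef_pos: [432.6, -367.5, 250.5]
tool_rot: [-3.141, -0.002, 0.117]
force: [-1.1, -0.6, 0.1]
width: 85.3
gripper_force: 0.0
```

Request:
move_arm --rows "0.612 -0.669 0 0 0 0 -1; 0.612 -0.669 0 0 0 0 -1; 0.612 -0.669 0 0 0 0 -1; 0.612 -0.669 0 0 0 0 -1; 0.612 -0.669 0 0 0 0 -1; 0.612 -0.669 0 0 0 0 -1; 0.612 -0.669 0 0 0 0 -1; 0.612 -0.669 0 0 0 0 -1; 0.612 -0.669 0 0 0 0 -1; 0.612 -0.669 0 0 0 0 -1"

```text
clock: 1.93
eef_pos: [589.3, -153.1, 249.7]
tool_rot: [3.14, 0.002, 0.108]
force: [-1.0, -1.1, -0.2]
width: 85.0
gripper_force: 0.0
```

```bash
python3 -c "
from h import *
s=st();d=get_image('wrist');save(d['img'],'w1');np.savez('w1.npz',T=cam(d,s),img=d['img'],vfov=d['vfov'],cx=d['cx'],cy=d['cy'])
cv2.imwrite('pics/w1b.png',cv2.resize(d['img'][:,:,::-1],(800,600),interpolation=3))"
```

```text
1.93 pos [ 589.3 -153.1  249.7] rot [3.14e+00 2.00e-03 1.08e-01] F [-1.  -1.1 -0.2] w 85.0 gf 0.0 cmd [ 5.9e+02 -1.5e+02  2.5e+02  1.1e-01]
```

View pics/w1b.png

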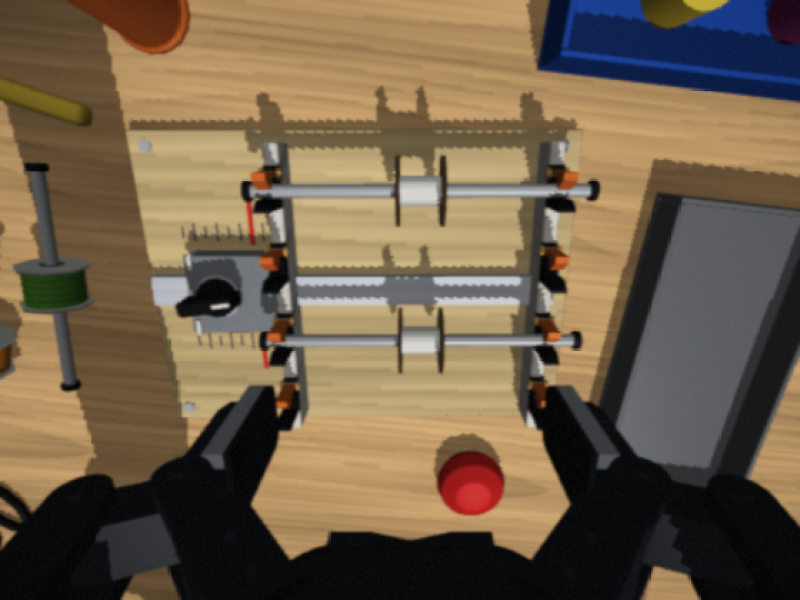

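```bash
python3 - <<'E'
from h import *
a=np.load('w1.npz');d={k:a[k] for k in('img','vfov','cx','cy')};T=a['T']
r=lambda l,z:ray(d,T,np.array(l)*0.7,z)[:,:2].round(1)
A=r([(247,190),(595,189)],62);B=r([(266,340),(577,341)],62)
for q in(A,B):
    v=q[0]-q[1];print(q.tolist(),"len",np.hypot(*v),"mid",q.mean(0),"yaw",np.arctan2(v[1],v[0])-np.pi/2)
print("flange outer mids",r([(398,190),(445,190),(400,341),(443,341)],62).tolist())
print("marks",r([(250,203),(253,243),(264,345),(267,368)],12).tolist())
print("base",r([(130,130),(581,130),(182,416)],12).tolist())
print("knob",r([(215,297),(180,308),(236,285)],66).tolist(), "kbase",r([(215,297)],40))
print("tray top in corners", r([(660,192),(607,403)],40).tolist())
print("clip slots",r([(275,262),(548,262),(285,330),(545,330)],75).tolist())
E
```

```text
[[626.0, -28.0], [654.3, -284.7]] len 258.25526132104255 mid [ 640.15 -156.35] yaw 0.10980200886208169
[[506.4, -43.3], [532.7, -298.1]] len 256.15372337719396 mid [ 519.55 -170.7 ] yaw 0.10285397365296967
flange outer mids [[638.0, -139.4], [641.7, -174.1], [517.2, -153.0], [521.0, -188.3]]
marks [[609.4, -13.8], [574.9, -16.5], [478.1, -27.0], [454.3, -30.1]]
base [[658.0, 83.4], [697.3, -282.5], [392.2, 53.4]]
knob [[540.9, -4.0], [528.7, 23.8], [552.6, -20.6]] kbase [[531.4   6.5]]
tray top in corners [[656.7, -345.2], [466.6, -348.7]]
clip slots [[576.8, -53.0], [598.6, -256.7], [522.5, -61.8], [544.3, -265.3]]
```

```bash
python3 -c "
from h import *
plan((640,-156.5,150,.11,-1,0),(640,-156.5,82,.11,-1,3),(640,-156.5,82,.11,1,4))"
```

```text
x3: 0.163 0.040 0.333 -0.000 -0.000 0.001 -1
x5: 0.163 0.040 0.560 -0.000 -0.000 0.001 -1
x5: 0.163 0.040 0.560 -0.000 -0.000 0.001 1 
total 13
```

Request:
move_arm --rows "0.163 0.04 0.333 0 0 0.001 -1; 0.163 0.04 0.333 0 0 0.001 -1; 0.163 0.04 0.333 0 0 0.001 -1; 0.163 0.04 0.56 0 0 0.001 -1; 0.163 0.04 0.56 0 0 0.001 -1; 0.163 0.04 0.56 0 0 0.001 -1; 0.163 0.04 0.56 0 0 0.001 -1; 0.163 0.04 0.56 0 0 0.001 1; 0.163 0.04 0.56 0 0 0.001 1; 0.163 0.04 0.56 0 0 0.001 1; 0.163 0.04 0.56 0 0 0.001 1; 0.163 0.04 0.56 0 0 0.001 1"

```text
clock: 2.98
eef_pos: [641.0, -156.9, 83.4]
tool_rot: [3.141, -0.002, 0.11]
force: [-0.1, 0.1, -1.1]
width: 25.8
gripper_force: 0.0
```

```bash
python3 -c "
from h import *
st();d=get_image('wrist');save(d['img'],'w2');
plan((640,-156.5,130,.11,1,2),(640,-156.5,190,.11,1,1))"
```

```text
2.98 pos [ 641.  -156.9   83.4] rot [ 3.141e+00 -2.000e-03  1.100e-01] F [-0.1  0.1 -1.1] w 25.8 gf 0.0 cmd [ 6.400e+02 -1.565e+02  8.200e+01  1.100e-01]
x4: -0.000 0.000 -0.160 0.000 0.000 0.000 1
x3: -0.000 0.000 -0.360 0.000 0.000 0.000 1 
total 7
```

View pics/w2.png

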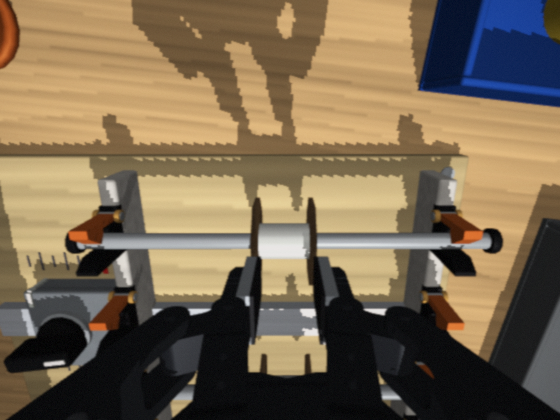

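```bash
python3 -c "
from h import *
s=st();d=get_image('wrist');T=np.array(d['T_tool_cam'])
print(proj(d,T,[[0,0,0],[0,0,14],[0,0,21],[0,18,14],[0,-18,14],[11,18,14],[-11,18,14],[0,18,0],[0,100,21],[0,18,-4],[11,18,-4]]).round(0).tolist())
hsv=cv2.cvtColor(d['img'],cv2.COLOR_RGB2HSV)
T2=cam(d,s);print(ray(d,T2,[(285,241),(257,241),(312,241),(150,241),(420,241),(75,241),(494,240)],62).round(1).tolist())
"
```

```text
3.03 pos [ 640.8 -156.8   83. ] rot [ 3.141e+00 -1.000e-03  1.100e-01] F [-0.3 -0.3 -0.1] w 17.4 gf 0.0 cmd [ 6.400e+02 -1.565e+02  1.900e+02  1.100e-01]
[[287.0, 254.0], [287.0, 243.0], [287.0, 239.0], [317.0, 243.0], [257.0, 243.0], [317.0, 226.0], [316.0, 260.0], [319.0, 254.0], [449.0, 239.0], [320.0, 257.0], [320.0, 238.0]]
[[639.1, -156.0, 62.0], [637.3, -138.8, 62.0], [641.0, -172.6, 62.0], [630.1, -73.0, 62.0], [648.2, -239.0, 62.0], [625.1, -26.8, 62.0], [653.8, -284.3, 62.0]]
```

Request:
move_arm --rows "0 0 0 0 0 0 1; 0 0 0 0 0 0 1; 0 0 0 0 0 0 1"

```text
clock: 3.33
eef_pos: [640.3, -156.8, 82.0]
tool_rot: [-3.142, 0.0, 0.11]
force: [-0.2, -0.4, -0.0]
width: -0.2
gripper_force: 0.0
```

```bash
python3 -c "
from h import *
json.dump([640,-156.5,82,.11],open(CM,'w'))
s=st();d=get_image('wrist');save(d['img'],'w3')"
```

```text
3.33 pos [ 640.3 -156.8   82. ] rot [-3.142  0.     0.11 ] F [-0.2 -0.4 -0. ] w -0.2 gf 0.0 cmd [ 6.400e+02 -1.565e+02  8.200e+01  1.100e-01]
```

View pics/w3.png

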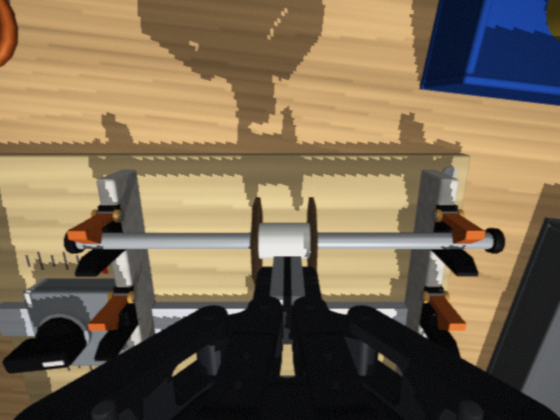

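```bash
python3 -c "
from h import *
s=st();o=[]
for n in('scene','side'):
    d=get_image(n);T=cam(d);im=d['img'][:,:,::-1].copy()
    e=np.array(s['eef_pos']);q=proj(d,T,[e,e-[0,0,14],[640,-156.5,62]])
    print(q.round(1).tolist())
    u,v=q[0].astype(int);c=cv2.resize(im[v-60:v+40,u-65:u+65],None,fx=6,fy=6,interpolation=3)[:,:396*2]
    for k,col in zip(q,((255,0,0),(0,255,0),(0,0,255))): cv2.circle(c,(int((k[0]-u+65)*6),int((k[1]-v+60)*6)),4,col,-1)
    o.append(cv2.resize(c,None,fx=.51,fy=.51))
cv2.imwrite('pics/gr.png',np.hstack(o))"
```

```text
3.38 pos [ 640.3 -156.8   81.9] rot [-3.142  0.     0.109] F [-0.6  0.   0. ] w 0.2 gf 0.0 cmd [ 6.400e+02 -1.565e+02  8.200e+01  1.100e-01]
[[229.3, 195.0], [229.7, 198.5], [230.1, 200.0]]
[[278.7, 174.4], [278.7, 178.4], [278.8, 180.2]]
```

View pics/gr.png

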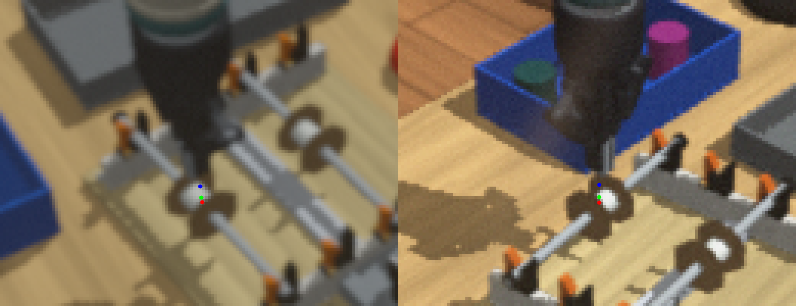

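```bash
python3 -c "
from h import *
plan((640,-156.5,82,.11,-1,4),(640,-156.5,60,.11,-1,2),(640,-156.5,60,.11,-1,3),commit=False)"
```

```text
x5: 0.000 0.000 0.000 0.000 0.000 0.000 -1
x3: 0.000 -0.000 0.073 0.000 0.000 0.000 -1
x4: 0.000 -0.000 0.073 0.000 0.000 0.000 -1 
total 12
```

Request:
move_arm --rows "0 0 0 0 0 0 -1; 0 0 0 0 0 0 -1; 0 0 0 0 0 0 -1; 0 0 0 0 0 0 -1; 0 0 0 0 0 0 -1; 0 0 0 0 0 0 -1; 0 0 0.073 0 0 0 -1; 0 0 0.073 0 0 0 -1; 0 0 0.073 0 0 0 -1"

```text
clock: 4.23
eef_pos: [639.2, -156.5, 59.2]
tool_rot: [-3.141, 0.003, 0.11]
force: [-0.4, -0.4, 0.1]
width: 85.3
gripper_force: 0.0
```

Request:
move_arm --rows "0 0 0 0 0 0 1; 0 0 0 0 0 0 1; 0 0 0 0 0 0 1; 0 0 0 0 0 0 1; 0 0 0 0 0 0 1; 0 0 0 0 0 0 1; 0 0 0 0 0 0 1; 0 0 0 0 0 0 1"

```text
clock: 4.9
eef_pos: [641.0, -156.8, 61.1]
tool_rot: [3.141, -0.002, 0.11]
force: [0.1, 0.4, 5.7]
width: 33.8
gripper_force: 59.7
```

Request:
move_arm --rows "0 0 -0.05 0 0 0 1; 0 0 -0.1 0 0 0 1; 0 0 -0.15 0 0 0 1; 0 0 -0.25 0 0 0 1; 0 0 -0.35 0 0 0 1; 0 0 -0.4 0 0 0 1; 0 0 -0.4 0 0 0 1"

```text
clock: 5.48
eef_pos: [642.8, -157.6, 184.2]
tool_rot: [3.139, -0.007, 0.109]
force: [0.4, 0.1, -0.4]
width: 33.6
gripper_force: 61.8
```

```bash
python3 -c "
from h import *
json.dump([640,-156.5,180,.11],open(CM,'w'))
s=st();o=[]
d=get_image('wrist');T=cam(d,s)
side=get_image('side')['img'];cv2.imwrite('pics/l1.png',np.hstack([d['img'],side])[:,:,::-1][:, :])
im=cv2.resize(np.hstack([d['img'][100:400,:],side[100:400,150:430]]),(800,286));cv2.imwrite('pics/l1.png',im[:,:,::-1])"
```

```text
5.48 pos [ 642.8 -157.6  184.2] rot [ 3.139 -0.007  0.109] F [ 0.4  0.1 -0.4] w 33.6 gf 61.8 cmd [ 6.400e+02 -1.565e+02  1.800e+02  1.100e-01]
```

View pics/l1.png

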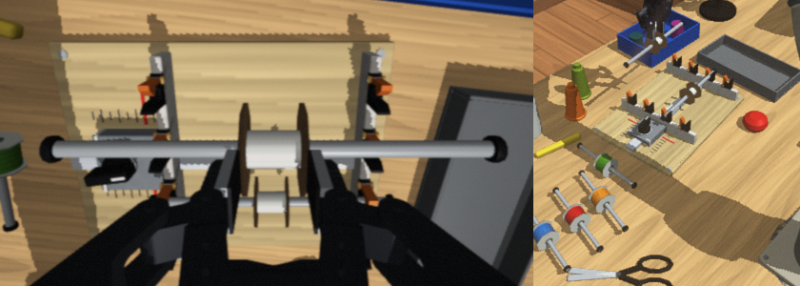

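```bash
python3 -c "
from h import *
plan((560,-330,250,.84,1,1))
plan((510,-440,250,1.57,1,3))"
```

```text
x7: -0.329 0.546 -0.233 0.000 0.000 -0.465 1 
total 7
x9: -0.384 0.121 0.000 0.000 0.000 -0.465 1 
total 9
```

Request:
move_arm --rows "-0.329 0.546 -0.233 0 0 -0.465 1; -0.329 0.546 -0.233 0 0 -0.465 1; -0.329 0.546 -0.233 0 0 -0.465 1; -0.329 0.546 -0.233 0 0 -0.465 1; -0.329 0.546 -0.233 0 0 -0.465 1; -0.329 0.546 -0.233 0 0 -0.465 1; -0.329 0.546 -0.233 0 0 -0.465 1; -0.329 0.546 -0.233 0 0 -0.465 1"

```text
clock: 6.25
eef_pos: [559.3, -329.3, 247.9]
tool_rot: [-3.138, -0.001, 0.837]
force: [0.2, 1.0, -0.4]
width: 33.3
gripper_force: 61.8
```

Request:
move_arm --rows "-0.384 0.121 0 0 0 -0.465 1; -0.384 0.121 0 0 0 -0.465 1; -0.384 0.121 0 0 0 -0.465 1; -0.384 0.121 0 0 0 -0.465 1; -0.384 0.121 0 0 0 -0.465 1; -0.384 0.121 0 0 0 -0.465 1; -0.384 0.121 0 0 0 -0.465 1; -0.384 0.121 0 0 0 -0.465 1; -0.384 0.121 0 0 0 -0.465 1; -0.384 0.121 0 0 0 -0.465 1"

```text
clock: 7.08
eef_pos: [510.7, -439.4, 249.6]
tool_rot: [-3.141, -0.001, 1.569]
force: [0.2, -0.8, 0.3]
width: 33.7
gripper_force: 61.8
```

```bash
python3 - <<'E'
from h import *
s=st();d=get_image('wrist');T=cam(d,s);save(d['img'],'tr')
E
```

```text
7.08 pos [ 510.7 -439.4  249.6] rot [-3.141e+00 -1.000e-03  1.569e+00] F [ 0.2 -0.8  0.3] w 33.7 gf 61.8 cmd [ 510.   -440.    250.      1.57]
```

View pics/tr.png

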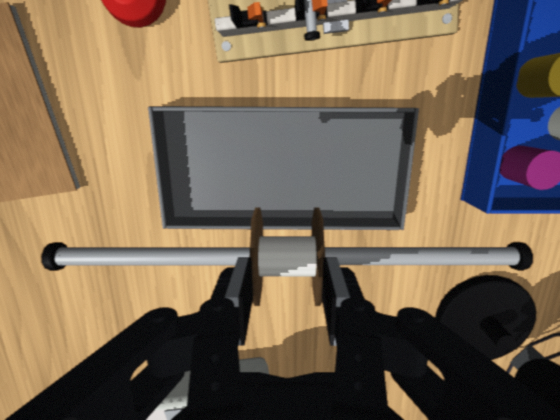

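```bash
python3 - <<'E'
from h import *
s=st();d=get_image('wrist');T=cam(d,s)
P=ray(d,T,[(150,107),(418,107),(404,228),(165,228)],40)[:,:2];print(P.round(1).tolist(),P.mean(0).round(1))
E
python3 -c "
from h import *
c=[506,-416];
"
```

```text
7.13 pos [ 510.6 -439.7  249.8] rot [-3.141 -0.     1.57 ] F [-0.7  1.2 -1.7] w 33.8 gf 61.8 cmd [ 510.   -440.    250.      1.57]
[[359.3, -362.8], [654.4, -363.4], [654.7, -506.1], [358.9, -505.5]] [ 506.8 -434.4]
```

```bash
python3 -c "
from h import *
plan((507,-464,120,1.57,1,0),(507,-464,30,1.57,1,3))
plan((507,-464,30,1.57,-1,3),(507,-464,120,1.57,-1,1))
plan((540,-330,200,.8,-1,0))
plan((519.5,-170.6,180,.11,-1,1),(519.5,-170.6,58,.11,-1,2))"
```

```text
x4: -0.080 -0.010 0.433 0.000 0.000 0.000 1
x6: -0.080 -0.010 0.733 0.000 0.000 0.000 1 
total 10
x4: 0.000 0.000 0.000 0.000 0.000 0.000 -1
x4: 0.000 0.000 -0.300 0.000 0.000 0.000 -1 
total 8
x7: 0.447 0.110 -0.267 -0.000 -0.000 0.490 -1 
total 7
x7: 0.334 -0.419 0.067 -0.000 -0.000 0.439 -1
x5: 0.334 -0.419 0.473 -0.000 -0.000 0.439 -1 
total 12
```

Request:
move_arm --rows "-0.08 -0.01 0.433 0 0 0 1; -0.08 -0.01 0.433 0 0 0 1; -0.08 -0.01 0.433 0 0 0 1; -0.08 -0.01 0.433 0 0 0 1; -0.08 -0.01 0.55 0 0 0 1; -0.08 -0.01 0.65 0 0 0 1; -0.08 -0.01 0.7 0 0 0 1; -0.08 -0.01 0.733 0 0 0 1; -0.08 -0.01 0.733 0 0 0 1; -0.08 -0.01 0.733 0 0 0 1"

```text
clock: 8.02
eef_pos: [508.5, -465.0, 31.7]
tool_rot: [3.14, 0.001, 1.57]
force: [0.1, -0.6, -0.7]
width: 33.4
gripper_force: 61.8
```

Request:
move_arm --rows "0 0 0 0 0 0 -1; 0 0 0 0 0 0 -1; 0 0 0 0 0 0 -1; 0 0 0 0 0 0 -1; 0 0 -0.1 0 0 0 -1; 0 0 -0.2 0 0 0 -1; 0 0 -0.3 0 0 0 -1; 0 0 -0.3 0 0 0 -1"

```text
clock: 8.68
eef_pos: [511.0, -467.1, 127.2]
tool_rot: [3.132, 0.007, 1.57]
force: [0.5, -0.7, 0.4]
width: 85.4
gripper_force: 0.0
```

Request:
move_arm --rows "0.447 0.11 -0.267 0 0 0.49 -1; 0.447 0.11 -0.267 0 0 0.49 -1; 0.447 0.11 -0.267 0 0 0.49 -1; 0.447 0.11 -0.267 0 0 0.49 -1; 0.447 0.11 -0.267 0 0 0.49 -1; 0.447 0.11 -0.267 0 0 0.49 -1; 0.447 0.11 -0.267 0 0 0.49 -1; 0.447 0.11 -0.267 0 0 0.49 -1"

```text
clock: 9.35
eef_pos: [540.3, -330.4, 200.4]
tool_rot: [3.141, 0.0, 0.803]
force: [0.3, -0.3, 0.6]
width: 85.0
gripper_force: 0.0
```

Request:
move_arm --rows "0.334 -0.419 0.067 0 0 0.439 -1; 0.334 -0.419 0.067 0 0 0.439 -1; 0.334 -0.419 0.067 0 0 0.439 -1; 0.334 -0.419 0.067 0 0 0.439 -1; 0.334 -0.419 0.067 0 0 0.439 -1; 0.334 -0.419 0.067 0 0 0.439 -1; 0.334 -0.419 0.067 0 0 0.439 -1; 0.334 -0.419 0.2 0 0 0.439 -1; 0.334 -0.419 0.33 0 0 0.439 -1; 0.334 -0.419 0.44 0 0 0.439 -1; 0.334 -0.419 0.473 0 0 0.439 -1; 0.334 -0.419 0.473 0 0 0.439 -1"

```text
clock: 10.35
eef_pos: [517.6, -171.0, 55.8]
tool_rot: [-3.139, 0.005, 0.112]
force: [0.9, 0.6, 0.3]
width: 85.5
gripper_force: 0.0
```

Request:
move_arm --rows "0 0 0 0 0 0 1; 0 0 0 0 0 0 1; 0 0 0 0 0 0 1; 0 0 0 0 0 0 1; 0 0 0 0 0 0 1; 0 0 0 0 0 0 1; 0 0 0 0 0 0 1; 0 0 0 0 0 0 1"

```text
clock: 11.02
eef_pos: [521.2, -171.4, 60.2]
tool_rot: [3.14, -0.003, 0.111]
force: [-0.0, -0.3, 6.9]
width: 33.6
gripper_force: 59.0
```

```bash
python3 -c "
from h import *
plan((519.5,-170.6,180,.11,1,3))
plan((540,-330,200,.84,1,0))
plan((507,-404,150,1.57,1,1),(507,-404,28,1.57,1,4),commit=True)
plan((507,-404,28,1.57,-1,3),(507,-404,120,1.57,-1,1))"
```

```text
x6: -0.000 0.000 -0.407 0.000 0.000 0.000 1 
total 6
x6: 0.010 0.536 -0.067 0.000 0.000 -0.465 1 
total 6
x7: -0.257 0.083 0.167 0.000 0.000 -0.465 1
x7: -0.257 0.083 0.573 0.000 0.000 -0.465 1 
total 14
x4: 0.000 0.000 0.000 0.000 0.000 0.000 -1
x4: 0.000 0.000 -0.307 0.000 0.000 0.000 -1 
total 8
```

Request:
move_arm --rows "0 0 -0.05 0 0 0 1; 0 0 -0.1 0 0 0 1; 0 0 -0.15 0 0 0 1; 0 0 -0.25 0 0 0 1; 0 0 -0.35 0 0 0 1; 0 0 -0.407 0 0 0 1; 0 0 -0.407 0 0 0 1"

```text
clock: 11.6
eef_pos: [522.7, -171.8, 185.1]
tool_rot: [3.138, -0.008, 0.111]
force: [0.8, -1.1, -1.3]
width: 33.5
gripper_force: 62.0
```

Request:
move_arm --rows "0.01 0.536 -0.067 0 0 -0.465 1; 0.01 0.536 -0.067 0 0 -0.465 1; 0.01 0.536 -0.067 0 0 -0.465 1; 0.01 0.536 -0.067 0 0 -0.465 1; 0.01 0.536 -0.067 0 0 -0.465 1; 0.01 0.536 -0.067 0 0 -0.465 1; 0.01 0.536 -0.067 0 0 -0.465 1"

```text
clock: 12.18
eef_pos: [539.8, -331.0, 199.6]
tool_rot: [-3.14, -0.0, 0.843]
force: [-1.1, 1.0, -1.3]
width: 33.5
gripper_force: 62.0
```

Request:
move_arm --rows "-0.257 0.083 0.167 0 0 -0.465 1; -0.257 0.083 0.167 0 0 -0.465 1; -0.257 0.083 0.167 0 0 -0.465 1; -0.257 0.083 0.167 0 0 -0.465 1; -0.257 0.083 0.167 0 0 -0.465 1; -0.257 0.083 0.167 0 0 -0.465 1; -0.257 0.083 0.28 0 0 -0.465 1; -0.257 0.083 0.38 0 0 -0.465 1; -0.257 0.083 0.47 0 0 -0.465 1; -0.257 0.083 0.54 0 0 -0.465 1; -0.257 0.083 0.573 0 0 -0.465 1; -0.257 0.083 0.573 0 0 -0.465 1"

```text
clock: 13.18
eef_pos: [507.2, -403.6, 28.2]
tool_rot: [-3.139, -0.001, 1.57]
force: [1.2, 0.6, -0.2]
width: 33.6
gripper_force: 66.0
```

Request:
move_arm --rows "0 0 0 0 0 0 1; 0 0 0 0 0 0 -1; 0 0 0 0 0 0 -1; 0 0 0 0 0 0 -1; 0 0 0 0 0 0 -1; 0 0 -0.1 0 0 0 -1; 0 0 -0.2 0 0 0 -1; 0 0 -0.307 0 0 0 -1; 0 0 -0.307 0 0 0 -1"

```text
clock: 13.93
eef_pos: [511.8, -406.9, 127.4]
tool_rot: [3.132, 0.007, 1.571]
force: [0.9, -0.6, 0.5]
width: 85.4
gripper_force: 0.0
```

```bash
python3 -c "
from h import *
s=st()
plan((500,-230,200,.84,-1,0))
plan((570,-60,220,.11,-1,3))"
```

```text
13.93 pos [ 511.8 -406.9  127.4] rot [3.132 0.007 1.571] F [ 0.9 -0.6  0.5] w 85.4 gf 0.0 cmd [ 507.   -404.    120.      1.57]
x6: 0.580 -0.024 -0.267 0.000 -0.000 0.465 -1 
total 6
x9: 0.578 -0.204 -0.067 -0.000 -0.000 0.465 -1 
total 9
```

Request:
move_arm --rows "0.58 -0.024 -0.267 0 0 0.465 -1; 0.58 -0.024 -0.267 0 0 0.465 -1; 0.58 -0.024 -0.267 0 0 0.465 -1; 0.58 -0.024 -0.267 0 0 0.465 -1; 0.58 -0.024 -0.267 0 0 0.465 -1; 0.58 -0.024 -0.267 0 0 0.465 -1; 0.58 -0.024 -0.267 0 0 0.465 -1"

```text
clock: 14.52
eef_pos: [501.4, -228.6, 202.1]
tool_rot: [3.139, -0.001, 0.843]
force: [-0.9, -0.4, 0.5]
width: 85.3
gripper_force: 0.0
```

Request:
move_arm --rows "0.578 -0.204 -0.067 0 0 0.465 -1; 0.578 -0.204 -0.067 0 0 0.465 -1; 0.578 -0.204 -0.067 0 0 0.465 -1; 0.578 -0.204 -0.067 0 0 0.465 -1; 0.578 -0.204 -0.067 0 0 0.465 -1; 0.578 -0.204 -0.067 0 0 0.465 -1; 0.578 -0.204 -0.067 0 0 0.465 -1; 0.578 -0.204 -0.067 0 0 0.465 -1; 0.578 -0.204 -0.067 0 0 0.465 -1; 0.578 -0.204 -0.067 0 0 0.465 -1"

```text
clock: 15.35
eef_pos: [569.9, -62.2, 220.7]
tool_rot: [3.141, 0.001, 0.111]
force: [0.1, -0.4, 0.4]
width: 85.5
gripper_force: 0.0
```

```bash
python3 -c "
from h import *
s=st();d=get_image('wrist');np.savez('w4.npz',T=cam(d,s),img=d['img'],vfov=d['vfov'],cx=d['cx'],cy=d['cy'])
a=cv2.resize(d['img'][60:310,130:380],(540,540),interpolation=3)
b=get_image('scene')['img'][90:290,160:290];b=cv2.resize(b,(260,400))
b=np.vstack([b,np.zeros((140,260,3),np.uint8)])
cv2.imwrite('pics/w4.png',np.hstack([a,b])[:,:,::-1])"
```

```text
15.35 pos [569.9 -62.2 220.7] rot [3.141e+00 1.000e-03 1.110e-01] F [ 0.1 -0.4  0.4] w 85.5 gf 0.0 cmd [ 5.7e+02 -6.0e+01  2.2e+02  1.1e-01]
```

View pics/w4.png

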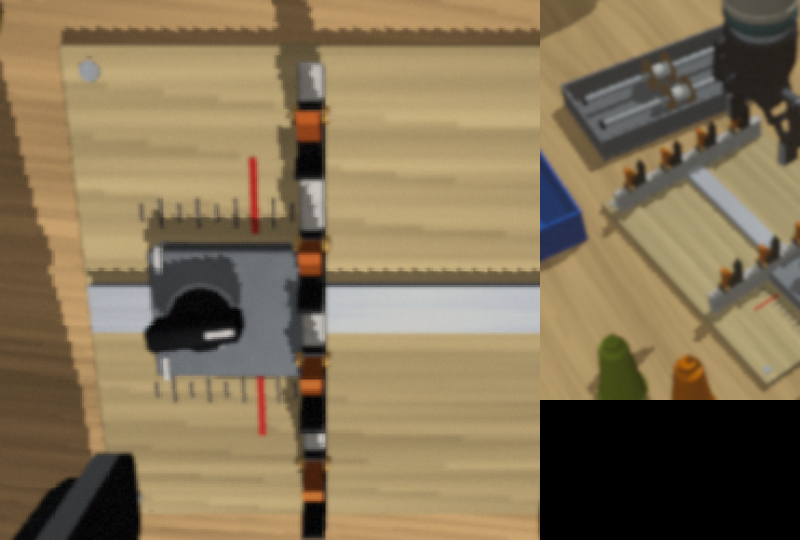

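```bash
python3 - <<'E'
from h import *
a=np.load('w4.npz');d={k:a[k] for k in('img','vfov','cx','cy')};T=a['T']
O=np.array([551.6,-187]);y=.11;A=np.array([[np.cos(y),np.sin(y)],[-np.sin(y),np.cos(y)]])
def r(n,l,z):
    p=ray(d,T,np.array(l)/2.16+[130,60],z)[:,:2];print(n,z,p.round(1).tolist(),"rack",((p-O)@A.T).round(1).tolist())
r("red",[(253,158),(256,232),(261,378),(263,433)],12)
for z in(12,32):r("ptr",[(157,248),(156,270),(165,360),(168,378)],z)
r("foot top",[(152,250),(292,250),(297,374),(160,374)],32)
r("knob",[(195,326),(148,333),(240,318),(150,320),(238,335),(205,338),(235,332)],68)
r("rail",[(90,286),(95,332),(530,284),(530,332)],14)
r("base",[(62,32),(62,45)],12)
r("slidingplate jaws",[(310,125),(311,262),(312,375),(313,485)],75)
E
```

```text
red 12 [[612.9, -12.6], [574.3, -17.0], [490.0, -26.1], [455.2, -29.9]] rack [[80.1, 166.6], [41.2, 166.4], [-43.5, 166.7], [-78.6, 166.7]]
ptr 12 [[559.7, 35.6], [547.4, 35.8], [495.1, 29.2], [484.2, 27.1]] rack [[32.5, 220.4], [20.3, 221.9], [-32.4, 221.1], [-43.5, 220.2]]
ptr 32 [[564.5, 30.8], [552.8, 31.0], [503.3, 24.7], [493.0, 22.7]] rack [[36.7, 215.1], [25.1, 216.5], [-24.7, 215.7], [-35.2, 214.9]]
foot top 32 [[563.1, 33.3], [571.0, -38.0], [503.0, -46.8], [494.9, 27.1]] rack [[35.6, 217.7], [35.6, 145.9], [-32.9, 144.6], [-32.9, 219.1]]
knob 68 [[537.1, 3.0], [531.1, 25.2], [543.5, -18.0], [537.8, 24.4], [534.8, -17.6], [531.6, -2.0], [536.2, -16.1]] rack [[6.5, 190.5], [2.9, 213.2], [10.5, 168.9], [9.5, 211.7], [1.9, 170.2], [0.4, 186.1], [3.4, 171.6]]
rail 14 [[534.9, 71.0], [508.4, 68.2], [562.5, -168.5], [535.1, -173.9]] rack [[11.7, 258.3], [-14.9, 258.4], [12.8, 17.2], [-14.9, 14.8]]
base 12 [[663.2, 85.4], [657.2, 85.5]] rack [[140.8, 258.5], [134.8, 259.3]]
slidingplate jaws 75 [[635.2, -42.8], [575.9, -49.0], [521.1, -54.8], [461.7, -61.2]] rack [[99.0, 134.2], [39.3, 134.5], [-15.9, 134.7], [-75.6, 134.9]]
```

```bash
python3 -c "
from h import *
plan((550,-28,170,.95,-1,0))
plan((531,4,110,1.85,-1,0),(531,4,60,1.85,-1,1))
plan((531,4,40,1.85,-1,1),(531,4,40,1.85,-1,0))
"
```

```text
x7: -0.055 -0.113 0.167 0.000 0.000 -0.535 -1 
total 7
x8: 0.050 -0.114 0.200 -0.000 0.000 -0.573 -1
x3: 0.050 -0.114 0.367 -0.000 0.000 -0.573 -1 
total 11
x2: 0.000 -0.000 0.067 0.000 0.000 0.000 -1
x1: 0.000 -0.000 0.067 0.000 0.000 0.000 -1 
total 3
```

Request:
move_arm --rows "-0.055 -0.113 0.167 0 0 -0.535 -1; -0.055 -0.113 0.167 0 0 -0.535 -1; -0.055 -0.113 0.167 0 0 -0.535 -1; -0.055 -0.113 0.167 0 0 -0.535 -1; -0.055 -0.113 0.167 0 0 -0.535 -1; -0.055 -0.113 0.167 0 0 -0.535 -1; -0.055 -0.113 0.167 0 0 -0.535 -1; -0.055 -0.113 0.167 0 0 -0.535 -1"

```text
clock: 16.12
eef_pos: [550.1, -29.3, 170.9]
tool_rot: [-3.142, -0.0, 0.953]
force: [-0.6, 0.0, 0.1]
width: 84.9
gripper_force: 0.0
```

Request:
move_arm --rows "0.05 -0.114 0.2 0 0 -0.573 -1; 0.05 -0.114 0.2 0 0 -0.573 -1; 0.05 -0.114 0.2 0 0 -0.573 -1; 0.05 -0.114 0.2 0 0 -0.573 -1; 0.05 -0.114 0.2 0 0 -0.573 -1; 0.05 -0.114 0.2 0 0 -0.573 -1; 0.05 -0.114 0.2 0 0 -0.573 -1; 0.05 -0.114 0.2 0 0 -0.573 -1; 0.05 -0.114 0.3 0 0 -0.573 -1; 0.05 -0.114 0.367 0 0 -0.573 -1; 0.05 -0.114 0.367 0 0 -0.573 -1"

```text
clock: 17.03
eef_pos: [528.5, 2.7, 57.8]
tool_rot: [-3.136, -0.001, 1.847]
force: [0.3, 0.3, 0.4]
width: 85.5
gripper_force: 0.0
```

Request:
move_arm --rows "0 0 0.03 0 0 0 -1; 0 0 0.067 0 0 0 -1; 0 0 0.067 0 0 0 -1; 0 0 0.067 0 0 0 1; 0 0 0.067 0 0 0 1; 0 0 0.067 0 0 0 1; 0 0 0.067 0 0 0 1; 0 0 0.067 0 0 0 1; 0 0 0.067 0 0 0 1; 0 0 0.067 0 0 0 1; 0 0 0.067 0 0 0 1"

```text
clock: 17.95
eef_pos: [532.4, 3.9, 41.3]
tool_rot: [3.139, 0.0, 1.852]
force: [1.1, 0.7, 4.4]
width: 10.5
gripper_force: 60.0
```

```bash
python3 -c "
from h import *
s=st();d=get_image('wrist');save(d['img'],'k1')
plan((531,4,40,3.1,1,0),(531,4,40,3.22,1,1))"
```

```text
17.95 pos [532.4   3.9  41.3] rot [3.139 0.    1.852] F [1.1 0.7 4.4] w 10.5 gf 60.0 cmd [531.     4.    40.     1.85]
x11: 0.000 0.000 0.000 0.000 0.000 -0.796 1
x2: 0.000 0.000 0.000 0.000 0.000 -0.872 1 
total 13
```

Request:
move_arm --rows "0 0 0 0 0 -0.86 1; 0 0 0 0 0 -0.86 1; 0 0 0 0 0 -0.86 1; 0 0 0 0 0 -0.86 1; 0 0 0 0 0 -0.86 1; 0 0 0 0 0 -0.86 1; 0 0 0 0 0 -0.86 1; 0 0 0 0 0 -0.86 1; 0 0 0 0 0 -0.86 1; 0 0 0 0 0 -0.86 1; 0 0 0 0 0 -0.86 1; 0 0 0 0 0 -0.86 1"

```text
clock: 19.0
eef_pos: [533.6, 4.5, 41.2]
tool_rot: [3.139, 0.005, -3.077]
force: [5.0, 1.8, 1.9]
width: 10.8
gripper_force: 59.8
```

```bash
python3 -c "
from h import *
json.dump([531,4,40,1.85+.86*np.pi/2],open(CM,'w'))
s=st();print(s['torque']);d=get_image('wrist');c=get_image('side')['img'][190:300,210:340]
cv2.imwrite('pics/k2.png',np.hstack([d['img'],cv2.resize(c,(240,203),interpolation=3).repeat(1,0) if 0 else np.vstack([cv2.resize(c,(240,203),interpolation=3),np.zeros((217,240,3),np.uint8)])])[:,:,::-1])
y=.11;v=np.array([-np.sin(y),np.cos(y)])*-44
plan((531+v[0],4+v[1],40,1.85+.86*np.pi/2,1,3))"
```

```text
19.0 pos [533.6   4.5  41.2] rot [ 3.139  0.005 -3.077] F [5.  1.8 1.9] w 10.8 gf 59.8 cmd [531.    4.   40.    3.2]
[ 0.30924661 -1.18447276  0.11076114]
x5: -0.007 -0.146 -0.000 0.000 0.000 0.000 1 
total 5
```

View pics/k2.png

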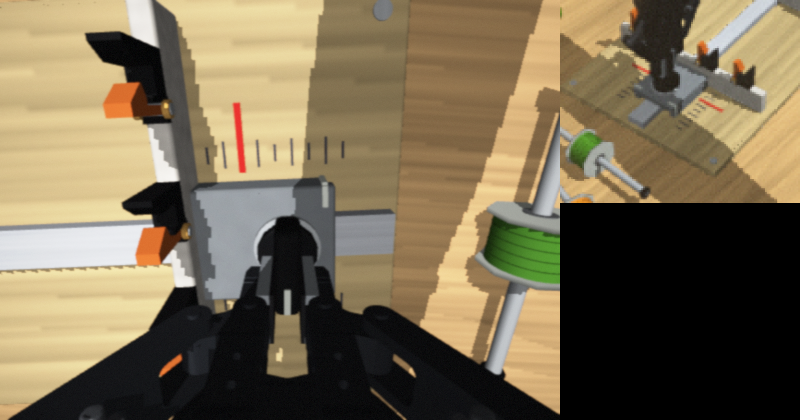

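Request:
move_arm --rows "-0.002 -0.05 0 0 0 0 1; -0.005 -0.1 0 0 0 0 1; -0.007 -0.146 0 0 0 0 1; -0.007 -0.146 0 0 0 0 1; -0.007 -0.146 0 0 0 0 1"

```text
clock: 19.52
eef_pos: [538.6, -41.6, 41.2]
tool_rot: [-3.141, 0.005, -3.084]
force: [5.5, -1.1, 0.1]
width: 10.5
gripper_force: 60.0
```

```bash
cat > sl.py <<'E'
from h import *
s=st();d=get_image('wrist');T=cam(d,s)
O=np.array([551.4,-185.4]);y=.11;A=np.array([[np.cos(y),np.sin(y)],[-np.sin(y),np.cos(y)]])
hsv=cv2.cvtColor(d['img'],cv2.COLOR_RGB2HSV).astype(int);H,S,V=hsv[...,0],hsv[...,1],hsv[...,2]
rd=((H<6)|(H>174))&(S>150)&(V>80);
def bl(m,mn,z,n):
    k,l,t,c=cv2.connectedComponentsWithStats(m.astype(np.uint8),connectivity=8)
    for i in range(1,k):
        if t[i,4]>=mn: print(n,t[i].tolist(),c[i].round(1),"rack",[((ray(d,T,c[i],q)[0,:2]-O)@A.T).round(1).tolist() for q in z])
bl(rd,20,[12],"red")
# white pointer: bright, unsaturated pixels
m=(V>150)&(S<60);m[:, :210]=0;m[:100]=0;m[320:]=0
bl(m,8,[12,22,32],"white")
save(d['img'],'sl%d'%int(s['clock']*100))
E
python3 sl.py
```

```text
19.52 pos [538.6 -41.6  41.2] rot [-3.141  0.005 -3.084] F [ 5.5 -1.1  0.1] w 10.5 gf 60.0 cmd [535.83 -39.73  40.     3.2 ]
red [315, 99, 8, 70, 439] [318.4 132.3] rack [[-60.2, 165.7]]
white [210, 175, 122, 124, 7537] [261.2 227.4] rack [[-3.0, 127.9], [-6.8, 128.9], [-10.7, 130.0]]
white [335, 215, 11, 41, 304] [338.8 233. ] rack [[3.5, 177.3], [-0.7, 175.8], [-4.9, 174.3]]
white [551, 250, 8, 6, 14] [553.9 252. ] rack [[24.5, 317.5], [19.1, 308.7], [13.8, 299.9]]
white [285, 290, 6, 25, 122] [287.1 301.6] rack [[52.8, 141.4], [46.0, 141.8], [39.2, 142.1]]
white [260, 295, 9, 5, 33] [264.8 296.7] rack [[48.1, 126.3], [41.5, 127.5], [35.0, 128.6]]
```

```bash
python3 - <<'E'
from h import *
im=cv2.imread('pics/'+sorted([f for f in os.listdir('pics') if f.startswith('sl')])[-1]);g=im[:,:,1]
print(g[160:212:3,304:346:2]); print(im[60:180:1,300:340,2][150-60])
E
```

```text
[[171 196 197 197 195 191 112  47  46 106 190 194 195 195 196 160 102 179
  196 196 195]
 [167 193 193 192 194 190 114  46  46 103 188 194 195 195 193 177 166 190
  196 196 195]
 [194 196 195 195 197 190 114  47  47 107 192 195 196 194 197 197 196 197
  196 197 197]
 [197 198 197 198 199 196 174 153 159 183 199 198 201 200 198 197 198 199
  202 200 201]
 [203 202 202 201 201 201 202 201 202 202 202 200 200 200 198 201 201 201
  200 199 198]
 [200 199 198 198 198 199 192 155 173 176 190 199 195 198 197 198 197 197
  197 194 196]
 [123 118 114 113 106 104 100 101 151 167 173 193 197 197 196 198 199 197
  196 197 197]
 [ 89  89  90  91  90  90  92  94 118 180 195 183 157 163 190 196 197 197
  197 197 196]
 [ 91  92  93  93  98  97  95  95 120 223 235 221 122 110 113 175 197 198
  197 196 195]
 [145 142 144 145 145 142 146 145 151 223 241 236 145 148 140 141 189 195
  195 194 194]
 [152 155 154 154 154 150 149 150 153 221 241 236 169 153 138 131 185 190
  192 191 192]
 [154 153 154 151 153 149 151 150 150 220 241 237 164 153 138 135 195 202
  201 204 202]
 [151 153 154 153 151 150 149 149 139 214 241 237 169 152 138 122 206 215
  214 215 215]
 [154 153 153 153 153 150 151 149 153 222 241 237 177 152 141 108 145 187
  212 213 213]
 [153 153 153 154 152 151 151 151 148 214 241 238 189 152 142 103 120 180
  214 214 213]
 [154 153 155 153 154 152 150 148 150 214 240 238 186 149 141 102 136 205
  214 215 216]
 [153 153 153 152 152 150 149 148 150 154 155 154 152 152 141 105 140 210
  216 215 192]
 [151 150 151 151 150 151 149 149 152 150 149 149 149 151 136  94  94 145
  147 135  78]]
[196 141 123 180 219 227 228 228 228 227 228 228 228 228 229 229 229 230
 229 230 229 229 229 228 229 229 228 229 229 229 229 229 228 223 189 133
 114 166 211 227]
```

```bash
cat > pt.py <<'E'
from h import *
def meas():
    s=st();d=get_image('wrist');T=cam(d,s)
    O=np.array([551.4,-185.4]);y=.11;A=np.array([[np.cos(y),np.sin(y)],[-np.sin(y),np.cos(y)]])
    hsv=cv2.cvtColor(d['img'],cv2.COLOR_RGB2HSV).astype(int);H,S,V=hsv[...,0],hsv[...,1],hsv[...,2]
    rd=((H<6)|(H>174))&(S>150)&(V>80);w=(V>212)&(S<25)
    out={}
    for n,m,z,f in(("red",rd,12,lambda t:t[4]>100 and t[3]>3*t[2]),("ptr",w,32,lambda t:40<t[4]<320 and t[3]>2*t[2] and t[0]<420)):
        k,l,t,c=cv2.connectedComponentsWithStats(m.astype(np.uint8),connectivity=8)
        for i in range(1,k):
            if f(t[i]): print(n,t[i].tolist(),c[i].round(1),"rack",((ray(d,T,c[i],z)[0,:2]-O)@A.T).round(1).tolist())
meas()
E
python3 pt.py
```

```text
19.57 pos [538.6 -41.   41.2] rot [-3.141  0.005 -3.084] F [ 5.9 -0.8  0.3] w 10.9 gf 60.0 cmd [535.83 -39.73  40.     3.2 ]
red [314, 99, 8, 70, 431] [317.5 132.4] rack [-60.1, 165.7]
ptr [322, 182, 6, 25, 140] [324.4 194.4] rack [-28.4, 167.0]
ptr [336, 217, 7, 31, 142] [338.4 232.1] rack [-5.5, 174.6]
```

Request:
move_arm --rows "0 -0.005 0 0 0 0 1; 0 -0.005 0 0 0 0 1; 0 -0.005 0 0 0 0 1; 0 -0.005 0 0 0 0 1"

```text
clock: 19.95
eef_pos: [538.6, -41.1, 41.2]
tool_rot: [3.141, 0.005, -3.082]
force: [5.4, 0.9, 0.2]
width: 10.8
gripper_force: 60.0
```

```bash
python3 -c "
import json;c=json.load(open('cmd.json'));print(c);c[1]-=1.5;c[0]+=.1;json.dump(c,open('cmd.json','w'))"; python3 pt.py; python3 - <<'E'
from h import *
# red line direction
s=read_state();d=get_image('wrist');T=cam(d,s)
hsv=cv2.cvtColor(d['img'],cv2.COLOR_RGB2HSV).astype(int);H,S,V=hsv[...,0],hsv[...,1],hsv[...,2]
m=((H<6)|(H>174))&(S>150)&(V>80);v,u=np.nonzero(m);k=(u>300)&(u<345)&(v<175)
for a,b in((99,110),(155,170)):
    q=k&(v>=a)&(v<b);print(ray(d,T,[(u[q].mean(),v[q].mean())],12)[0].round(1))
E
```

```text
[535.8302452368357, -39.734068310094656, 40.0, 3.200884841043611]
19.95 pos [538.6 -41.1  41.2] rot [ 3.141  0.005 -3.082] F [5.4 0.9 0.2] w 10.8 gf 60.0 cmd [535.93 -41.23  40.     3.2 ]
red [314, 99, 8, 70, 427] [317.7 132.8] rack [-60.0, 165.7]
ptr [322, 182, 6, 25, 138] [324.4 194.5] rack [-28.3, 166.9]
ptr [336, 217, 7, 31, 129] [338.4 231.2] rack [-6.0, 174.5]
[457.8 -29.   12. ]
[490.2 -25.4  12. ]
```

Request:
move_arm --rows "0 -0.006 0 0 0 0 1; 0 -0.006 0 0 0 0 1; 0 -0.006 0 0 0 0 1; 0 -0.006 0 0 0 0 1"

```text
clock: 20.38
eef_pos: [538.8, -42.5, 41.2]
tool_rot: [3.14, 0.005, -3.082]
force: [6.5, 0.5, -0.2]
width: 10.6
gripper_force: 60.0
```

```bash
python3 -c "
import json;c=json.load(open('cmd.json'));c[1]-=1.8;c[0]+=.1;json.dump(c,open('cmd.json','w'))"; python3 pt.py
```

```text
20.38 pos [538.8 -42.5  41.2] rot [ 3.14   0.005 -3.082] F [ 6.5  0.5 -0.2] w 10.6 gf 60.0 cmd [536.03 -43.03  40.     3.2 ]
red [317, 99, 7, 70, 440] [320.3 132.4] rack [-60.1, 165.7]
ptr [322, 182, 6, 25, 140] [324.5 194.4] rack [-28.4, 165.4]
ptr [336, 217, 9, 38, 174] [338.7 232.4] rack [-5.3, 173.3]
```

Request:
move_arm --rows "-0.008 0 0 0 0 0.1 1; -0.008 0 0 0 0 0.955 1; -0.008 0 0 0 0 0.955 1; -0.008 0 0 0 0 0.955 1; -0.008 0 0 0 0 0.955 1; -0.008 0 0 0 0 0.955 1; -0.008 0 0 0 0 0.955 1; -0.008 0 0 0 0 0.955 1; -0.008 0 0 0 0 0.955 1; -0.008 0 0 0 0 0.955 1; -0.008 0 0 0 0 0.955 1; -0.008 0 0 0 0 0.955 1"

```text
clock: 21.43
eef_pos: [537.5, -44.4, 41.2]
tool_rot: [-3.14, 0.002, 1.695]
force: [-1.8, -1.9, 7.8]
width: 10.6
gripper_force: 63.3
```

Request:
move_arm --rows "0 0 0 0 0 0.088 1; 0 0 0 0 0 0.088 1; 0 0 0 0 0 0.088 1; 0 0 0 0 0 0.088 1"

```text
clock: 21.77
eef_pos: [537.5, -44.4, 41.2]
tool_rot: [-3.14, 0.003, 1.57]
force: [-1.5, -3.5, 9.1]
width: 10.6
gripper_force: 82.8
```

```bash
python3 -c "
from h import *
s=st();print(s['torque'],s['qpos'].round(2))"
```

```text
21.77 pos [537.5 -44.4  41.2] rot [-3.14e+00  3.00e-03  1.57e+00] F [-1.5 -3.5  9.1] w 10.6 gf 82.8 cmd [536.03 -43.03  40.     3.2 ]
[-0.55274292  0.22451478  1.91788344] [ 0.19  0.74 -0.24  1.96  0.36  0.49 -0.31]
```

```bash
python3 -c "
from h import *
json.dump([538.4,-43,40,1.562],open(CM,'w'))
plan((538.4,-43,40,1.562,-1,3),(538.4,-43,150,1.562,-1,1))
plan((570,-80,180,.11,-1,1))"
```

```text
x4: 0.000 0.000 0.000 0.000 0.000 0.000 -1
x4: 0.000 0.000 -0.367 0.000 0.000 0.000 -1 
total 8
x13: -0.122 0.106 -0.100 -0.000 -0.000 0.924 -1 
total 13
```

Request:
move_arm --rows "0 0 0 0 0 0 -1; 0 0 0 0 0 0 -1; 0 0 0 0 0 0 -1; 0 0 0 0 0 0 -1; 0 0 -0.12 0 0 0 -1; 0 0 -0.24 0 0 0 -1; 0 0 -0.367 0 0 0 -1; 0 0 -0.367 0 0 0 -1"

```text
clock: 22.43
eef_pos: [542.8, -43.1, 156.9]
tool_rot: [3.13, 0.0, 1.563]
force: [1.0, 0.6, 0.6]
width: 85.2
gripper_force: 0.0
```

Request:
move_arm --rows "-0.122 0.106 -0.1 0 0 0.924 -1; -0.122 0.106 -0.1 0 0 0.924 -1; -0.122 0.106 -0.1 0 0 0.924 -1; -0.122 0.106 -0.1 0 0 0.924 -1; -0.122 0.106 -0.1 0 0 0.924 -1; -0.122 0.106 -0.1 0 0 0.924 -1; -0.122 0.106 -0.1 0 0 0.924 -1; -0.122 0.106 -0.1 0 0 0.924 -1; -0.122 0.106 -0.1 0 0 0.924 -1; -0.122 0.106 -0.1 0 0 0.924 -1; -0.122 0.106 -0.1 0 0 0.924 -1; -0.122 0.106 -0.1 0 0 0.924 -1"

```text
clock: 23.43
eef_pos: [569.6, -80.1, 180.4]
tool_rot: [-3.142, 0.001, 0.106]
force: [0.2, -0.0, -0.6]
width: 85.6
gripper_force: 0.0
```

Request:
move_arm --rows "0 0 0 0 0 0.008 -1; 0 0 0 0 0 0.008 -1; 0 0 0 0 0 0.008 -1"

```text
clock: 23.68
eef_pos: [569.8, -80.0, 180.6]
tool_rot: [-3.142, 0.0, 0.102]
force: [-0.3, -0.1, 0.1]
width: 85.2
gripper_force: 0.0
```

```bash
python3 - <<'E'
from h import *
json.dump([570,-80,180,.11],open(CM,'w'))
s=st();d=get_image('wrist');T=cam(d,s);save(d['img'],'w5')
np.savez('w5.npz',T=T,img=d['img'],vfov=d['vfov'],cx=d['cx'],cy=d['cy'])
O=np.array([551.4,-185.4]);y=.11;A=np.array([[np.cos(y),np.sin(y)],[-np.sin(y),np.cos(y)]])
hsv=cv2.cvtColor(d['img'],cv2.COLOR_RGB2HSV).astype(int);H,S,V=hsv[...,0],hsv[...,1],hsv[...,2]
for n,m,z,mn in(("red",((H<6)|(H>174))&(S>140)&(V>60),12,30),("ptr",(V>165)&(S<30),32,15)):
    k,l,t,c=cv2.connectedComponentsWithStats(m.astype(np.uint8),connectivity=8)
    for i in range(1,k):
        if mn<t[i,4]<600:
            r=((ray(d,T,c[i],z)[0,:2]-O)@A.T).round(1)
            if 100<r[1]<260: print(n,t[i].tolist(),c[i].round(1),r)
p=proj(d,T,[[*(O+A.T@[0,143]),68]])[0];u,v=p.astype(int);print(p)
cv2.imwrite('pics/w5c.png',cv2.resize(d['img'][v-90:v+110,u-90:u+110],(600,600),interpolation=3)[:,:,::-1])
E
```

```text
23.68 pos [569.8 -80.  180.6] rot [-3.142  0.     0.102] F [-0.3 -0.1  0.1] w 85.2 gf 0.0 cmd [ 5.7e+02 -8.0e+01  1.8e+02  1.1e-01]
red [223, 135, 5, 39, 124] [224.9 153.8] [ 61.3 165.8]
red [230, 248, 5, 28, 83] [232.2 261.7] [-61.1 165.8]
ptr [252, 227, 14, 3, 33] [257.6 227.8] [-12.2 133.4]
ptr [226, 239, 3, 10, 22] [227.2 243.3] [-29.4 165.9]
[243.13998952 229.68607529]
```

View pics/w5c.png

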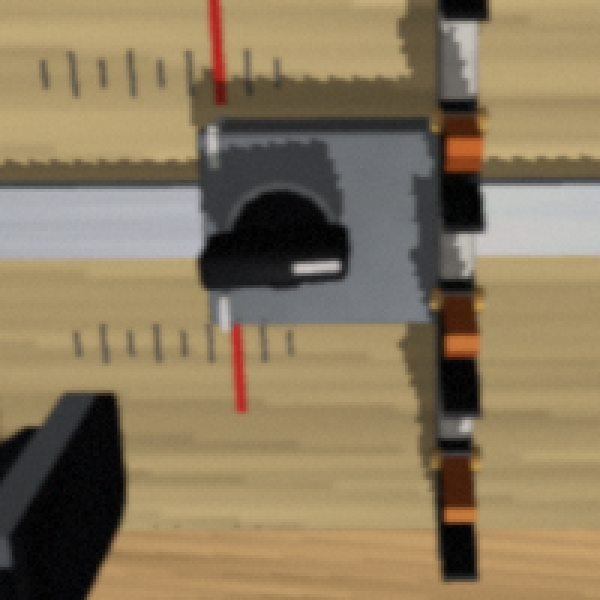

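```bash
python3 -c "
from h import *
json.dump([570,-80,180,.098],open(CM,'w'))
plan((520,125,250,.8,-1,0))
plan((470,330,250,1.57,-1,2))"
```

```text
x6: -0.099 -0.696 -0.233 -0.000 0.000 -0.447 -1 
total 6
x9: 0.374 -0.596 -0.000 0.000 0.000 -0.490 -1 
total 9
```

Request:
move_arm --rows "-0.099 -0.696 -0.233 0 0 -0.447 -1; -0.099 -0.696 -0.233 0 0 -0.447 -1; -0.099 -0.696 -0.233 0 0 -0.447 -1; -0.099 -0.696 -0.233 0 0 -0.447 -1; -0.099 -0.696 -0.233 0 0 -0.447 -1; -0.099 -0.696 -0.233 0 0 -0.447 -1; -0.099 -0.696 -0.233 0 0 -0.447 -1"

```text
clock: 24.32
eef_pos: [519.0, 130.4, 252.3]
tool_rot: [-3.141, -0.005, 0.814]
force: [0.1, -0.7, 0.5]
width: 85.4
gripper_force: 0.0
```

Request:
move_arm --rows "0.374 -0.596 0 0 0 -0.49 -1; 0.374 -0.596 0 0 0 -0.49 -1; 0.374 -0.596 0 0 0 -0.49 -1; 0.374 -0.596 0 0 0 -0.49 -1; 0.374 -0.596 0 0 0 -0.49 -1; 0.374 -0.596 0 0 0 -0.49 -1; 0.374 -0.596 0 0 0 -0.49 -1; 0.374 -0.596 0 0 0 -0.49 -1; 0.374 -0.596 0 0 0 -0.49 -1; 0.374 -0.596 0 0 0 -0.49 -1"

```text
clock: 25.15
eef_pos: [470.2, 327.2, 250.4]
tool_rot: [3.141, 0.002, 1.566]
force: [0.5, -0.9, 0.7]
width: 85.3
gripper_force: 0.0
```

```bash
cat > reels.py <<'E'
from h import *
R0={"red":(lambda H,S,V:((H<6)|(H>174))&(S>140)&(V>60)),"green":(lambda H,S,V:(H>48)&(H<70)&(S>130)&(V>50)),"blue":(lambda H,S,V:(H>98)&(H<118)&(S>140)&(V>60)),"amber":(lambda H,S,V:(H>10)&(H<24)&(S>180)&(V>110))}
def reels(n=None,verbose=True):
    s=st();d=get_image('wrist');T=cam(d,s);save(d['img'],n or 'rl%d'%int(100*s['clock']))
    hsv=cv2.cvtColor(d['img'],cv2.COLOR_RGB2HSV).astype(int);H,S,V=hsv[...,0],hsv[...,1],hsv[...,2]
    black=(V<45).astype(np.uint8)
    k,l,t,c=cv2.connectedComponentsWithStats(black,connectivity=8)
    btn=[(ray(d,T,c[i],25)[0,:2],t[i,4]) for i in range(1,k) if 25<t[i,4]<1200]
    for n,f in R0.items():
        m=f(H,S,V).astype(np.uint8);k,l,t,c=cv2.connectedComponentsWithStats(m,connectivity=8)
        for i in range(1,k):
            if t[i,4]<250: continue
            p=ray(d,T,c[i],38)[0,:2]
            if p[1]<50: continue
            # end buttons: pairs ~198 apart, mid near p
            best=[]
            for a in range(len(btn)):
                for b in range(a):
                    A,B=btn[a][0],btn[b][0];L=np.hypot(*(A-B));mid=(A+B)/2
                    if abs(L-198)<12 and np.hypot(*(mid-p))<20:
                        v=A-B;ang=np.arctan2(v[1],v[0]);ang=(ang+np.pi/2)%np.pi-np.pi/2
                        best.append((L.round(1),mid.round(1).tolist(),round(ang,3)))
            print(n,t[i,4],c[i].round(0),p.round(1),best)
if __name__=="__main__": reels()
E
python3 reels.py
```

```text
25.15 pos [470.2 327.2 250.4] rot [3.141e+00 2.000e-03 1.566e+00] F [ 0.5 -0.9  0.7] w 85.3 gf 0.0 cmd [470.   330.   250.     1.57]
red 868 [274. 192.] [453.5 306.3] [(np.float64(199.1), [453.1, 303.0], np.float64(-0.173))]
green 473 [328. 301.] [523.8 154. ] []
blue 987 [285. 129.] [468.2 380.3] [(np.float64(199.6), [468.3, 379.7], np.float64(-0.167))]
amber 560 [272. 249.] [449.7 231.2] [(np.float64(199.1), [449.8, 229.5], np.float64(-0.197))]
```

```bash
python3 -c "
from h import *
plan((468.3,379.7,120,1.404,-1,0),(468.3,379.7,21,1.404,-1,2))
plan((468.3,379.7,21,1.404,1,7),(468.3,379.7,150,1.404,1,0))
plan((560,140,180,.75,1,0))
plan((641,-174.7,160,.11,1,3))"
```

```text
x4: 0.166 -0.006 0.433 0.000 -0.000 0.106 -1
x5: 0.166 -0.006 0.763 0.000 -0.000 0.106 -1 
total 9
x8: 0.000 0.000 0.000 0.000 0.000 0.000 1
x4: 0.000 0.000 -0.430 0.000 0.000 0.000 1 
total 12
x7: -0.737 0.434 -0.100 0.000 -0.000 0.416 1 
total 7
x11: -0.517 0.952 0.067 -0.000 -0.000 0.407 1 
total 11
```

```bash
python3 -c "
from h import *
d=get_image('scene');T=cam(d)
print(ray(d,T,[(251,350),(303,380),(236,298),(200,288)],5).round(0).tolist())
d=get_image('side');T=cam(d)
print(ray(d,T,[(145,238),(124,272),(195,220),(200,200)],5).round(0).tolist())"
```

```text
[[790.0, 205.0, 5.0], [731.0, 321.0, 5.0], [756.0, 75.0, 5.0], [816.0, 5.0, 5.0]]
[[779.0, 206.0, 5.0], [718.0, 310.0, 5.0], [737.0, 72.0, 5.0], [792.0, 9.0, 5.0]]
```

Request:
move_arm --rows "0.166 -0.006 0.433 0 0 0.106 -1; 0.166 -0.006 0.433 0 0 0.106 -1; 0.166 -0.006 0.433 0 0 0.106 -1; 0.166 -0.006 0.433 0 0 0.106 -1; 0.166 -0.006 0.55 0 0 0.106 -1; 0.166 -0.006 0.65 0 0 0.106 -1; 0.166 -0.006 0.72 0 0 0.106 -1; 0.166 -0.006 0.763 0 0 0.106 -1; 0.166 -0.006 0.763 0 0 0.106 -1; 0.166 -0.006 0.763 0 0 0.106 -1"

```text
clock: 26.13
eef_pos: [467.7, 379.5, 22.4]
tool_rot: [3.141, -0.0, 1.405]
force: [-0.4, 0.6, 1.1]
width: 85.4
gripper_force: 0.0
```

Request:
move_arm --rows "0 0 0 0 0 0 1; 0 0 0 0 0 0 1; 0 0 0 0 0 0 1; 0 0 0 0 0 0 1; 0 0 0 0 0 0 1; 0 0 0 0 0 0 1; 0 0 0 0 0 0 1; 0 0 0 0 0 0 1; 0 0 -0.1 0 0 0 1; 0 0 -0.23 0 0 0 1; 0 0 -0.35 0 0 0 1; 0 0 -0.43 0 0 0 1"

```text
clock: 27.13
eef_pos: [467.8, 380.4, 154.2]
tool_rot: [3.139, -0.003, 1.406]
force: [-0.4, 1.5, -3.1]
width: 34.1
gripper_force: 61.0
```

Request:
move_arm --rows "-0.737 0.434 -0.1 0 0 0.416 1; -0.737 0.434 -0.1 0 0 0.416 1; -0.737 0.434 -0.1 0 0 0.416 1; -0.737 0.434 -0.1 0 0 0.416 1; -0.737 0.434 -0.1 0 0 0.416 1; -0.737 0.434 -0.1 0 0 0.416 1; -0.737 0.434 -0.1 0 0 0.416 1; -0.737 0.434 -0.1 0 0 0.416 1"

```text
clock: 27.8
eef_pos: [560.8, 134.3, 181.2]
tool_rot: [3.138, 0.001, 0.744]
force: [-0.7, 0.1, -1.7]
width: 33.7
gripper_force: 61.0
```

Request:
move_arm --rows "-0.517 0.952 0.067 0 0 0.407 1; -0.517 0.952 0.067 0 0 0.407 1; -0.517 0.952 0.067 0 0 0.407 1; -0.517 0.952 0.067 0 0 0.407 1; -0.517 0.952 0.067 0 0 0.407 1; -0.517 0.952 0.067 0 0 0.407 1; -0.517 0.952 0.067 0 0 0.407 1; -0.517 0.952 0.067 0 0 0.407 1; -0.517 0.952 0.067 0 0 0.407 1; -0.517 0.952 0.067 0 0 0.407 1; -0.517 0.952 0.067 0 0 0.407 1; -0.517 0.952 0.067 0 0 0.407 1"

```text
clock: 28.8
eef_pos: [641.1, -171.4, 160.4]
tool_rot: [-3.139, 0.0, 0.116]
force: [0.1, 1.1, -1.1]
width: 33.6
gripper_force: 61.1
```

```bash
cat > held.py <<'E'
from h import *
s=st();d=get_image('wrist');T=np.array(d['T_tool_cam']);save(d['img'],'held%d'%int(100*s['clock']))
g=cv2.cvtColor(d['img'],cv2.COLOR_RGB2HSV).astype(int)
# spindle: bright unsaturated ridge in columns either side of reel; expected around tool z=-4, y=+-60..95
for zt in (-4,):
    res=[]
    for y in np.r_[-92:-62:6,62:93:6]:
        u,v0=proj(d,T,[[0,y,zt]])[0];u=int(round(u))
        col=d['img'][:,u-1:u+2].mean(1);sat=col.max(1)-col.min(1);br=col.mean(1)
        lo,hi=int(v0)-14,int(v0)+15
        w=((sat<22)&(br>90))[lo:hi]
        k,l,t,c=cv2.connectedComponentsWithStats(w.astype(np.uint8)[:,None])
        if k<2: continue
        i=1+np.argmax(t[1:,4]);vc=c[i][1]+lo
        # invert along x at plane z=zt
        f=[proj(d,T,[[x,y,zt]])[0,1] for x in(-5,5)]
        res.append((y,round(-5+10*(vc-f[0])/(f[1]-f[0]),2),int(t[i,4])))
    for r in res: print(r)
    a=np.array(res);print("fit x0, slope(rad):",np.polyfit(a[:,0],a[:,1],1)[::-1].round(3))
E
python3 held.py
```

```text
28.8 pos [ 641.1 -171.4  160.4] rot [-3.139  0.     0.116] F [ 0.1  1.1 -1.1] w 33.6 gf 61.1 cmd [ 6.410e+02 -1.747e+02  1.600e+02  1.100e-01]
(np.int64(-92), np.float64(-1.88), 21)
(np.int64(-86), np.float64(-0.38), 16)
(np.int64(-80), np.float64(-0.99), 16)
(np.int64(-74), np.float64(-0.39), 16)
(np.int64(-68), np.float64(-0.69), 15)
(np.int64(62), np.float64(-1.4), 15)
(np.int64(68), np.float64(-1.41), 15)
(np.int64(74), np.float64(-1.41), 15)
(np.int64(80), np.float64(-1.42), 15)
(np.int64(86), np.float64(-2.02), 15)
(np.int64(92), np.float64(-2.02), 15)
fit x0, slope(rad): [-1.247 -0.005]
```

```bash
python3 -c "
from h import *
plan((642.3,-174.7,100,.11,1,1),(642.3,-174.7,76,.11,1,2),(642.3,-174.7,62,.11,1,1),(642.3,-174.7,52,.11,1,3))"
```

```text
x3: 0.004 0.000 0.200 0.000 0.000 0.000 1
x3: 0.004 0.000 0.280 0.000 0.000 0.000 1
x2: 0.004 0.000 0.327 0.000 0.000 0.000 1
x4: 0.004 0.000 0.360 0.000 0.000 0.000 1 
total 12
```

Request:
move_arm --rows "0.004 0 0.1 0 0 0 1; 0.004 0 0.2 0 0 0 1; 0.004 0 0.2 0 0 0 1; 0.004 0 0.24 0 0 0 1; 0.004 0 0.28 0 0 0 1; 0.004 0 0.28 0 0 0 1; 0.004 0 0.3 0 0 0 1; 0.004 0 0.32 0 0 0 1; 0.004 0 0.34 0 0 0 1; 0.004 0 0.35 0 0 0 1; 0.004 0 0.36 0 0 0 1; 0.004 0 0.36 0 0 0 1"

```text
clock: 29.85
eef_pos: [645.8, -175.0, 59.0]
tool_rot: [3.139, -0.008, 0.114]
force: [-6.1, 1.4, 31.7]
width: 33.9
gripper_force: 66.2
```

Request:
move_arm --rows "0 0 -0.018 0 0 0 1; 0 0 -0.018 0 0 0 -1; 0 0 -0.018 0 0 0 -1; 0 0 -0.018 0 0 0 -1; 0 0 -0.018 0 0 0 -1; 0 0 -0.12 0 0 0 -1; 0 0 -0.24 0 0 0 -1; 0 0 -0.36 0 0 0 -1; 0 0 -0.46 0 0 0 -1; 0 0 -0.46 0 0 0 -1; 0 0 -0.46 0 0 0 -1"

```text
clock: 30.77
eef_pos: [643.5, -174.7, 192.4]
tool_rot: [3.14, -0.004, 0.113]
force: [0.5, -1.0, 0.1]
width: 85.1
gripper_force: 0.0
```

```bash
cat > seat.py <<'E'
# check a seated spindle: wrist cam from above; buttons at z=62 -> length should be ~198 between centres
from h import *
import sys
c=json.load(open(CM));c[:3]=[642.3,-174.7,190];
if len(sys.argv)<2: json.dump(c,open(CM,'w'))
s=st();d=get_image('wrist');T=cam(d,s);save(d['img'],'seat%d'%int(100*s['clock']))
V=d['img'].max(2)
k,l,t,cc=cv2.connectedComponentsWithStats((V<45).astype(np.uint8),connectivity=8)
for i in range(1,k):
    if 30<t[i,4]<3000: print(t[i].tolist(),cc[i].round(0),ray(d,T,cc[i],62)[0,:2].round(1))
E
python3 seat.py
```

```text
30.77 pos [ 643.5 -174.7  192.4] rot [ 3.14  -0.004  0.113] F [ 0.5 -1.   0.1] w 85.1 gf 0.0 cmd [ 6.423e+02 -1.747e+02  1.900e+02  1.100e-01]
[364, 0, 27, 94, 953] [377.  42.] [ 778.8 -233.9]
[540, 33, 20, 40, 586] [551.  54.] [ 786.5 -378.9]
[0, 38, 21, 30, 368] [ 7. 53.] [737.2  67.9]
[194, 173, 13, 4, 37] [200. 175.] [652.1 -93.1]
[367, 173, 13, 5, 45] [373. 175.] [ 669.6 -252.6]
[366, 184, 8, 7, 48] [370. 187.] [ 657.9 -251.2]
[178, 187, 7, 15, 71] [180. 194.] [631.4 -75.5]
[390, 189, 7, 15, 76] [393. 196.] [ 652.  -274.9]
[187, 200, 21, 15, 225] [196. 207.] [620.7 -90.6]
[365, 201, 22, 14, 214] [377. 207.] [ 639.4 -261.7]
[492, 213, 16, 8, 96] [499. 216.] [ 643.4 -380.9]
[547, 218, 13, 8, 83] [553. 221.] [ 644.3 -434.3]
[197, 231, 14, 4, 47] [204. 232.] [595.3 -98.5]
[362, 231, 12, 4, 34] [368. 233.] [ 612.7 -258.1]
[0, 245, 14, 28, 310] [  6. 259.] [544.7  97.4]
[203, 282, 12, 5, 37] [208. 284.] [ 538.4 -105.2]
[358, 282, 12, 5, 43] [364. 284.] [ 555.9 -264.7]
[357, 293, 18, 34, 312] [365. 312.] [ 522.9 -272. ]
[198, 294, 18, 34, 292] [207. 313.] [ 503.3 -105.5]
[0, 325, 10, 10, 52] [  5. 330.] [457.2 111.8]
[207, 329, 12, 4, 35] [212. 331.] [ 481.4 -111.8]
[354, 329, 12, 4, 34] [359. 331.] [ 499.  -270.6]
[203, 340, 16, 34, 240] [211. 360.] [ 441.9 -112. ]
[353, 340, 17, 34, 254] [361. 359.] [ 461.5 -279. ]
```

```bash
python3 -c "
from h import *
plan((560,80,220,.8,-1,0))
plan((480,280,250,1.4,-1,2))"
```

```text
x7: -0.179 -0.874 -0.100 0.000 0.000 -0.439 -1 
total 7
x8: 0.292 -0.656 -0.100 0.000 0.000 -0.382 -1 
total 8
```

Request:
move_arm --rows "-0.179 -0.874 -0.1 0 0 -0.439 -1; -0.179 -0.874 -0.1 0 0 -0.439 -1; -0.179 -0.874 -0.1 0 0 -0.439 -1; -0.179 -0.874 -0.1 0 0 -0.439 -1; -0.179 -0.874 -0.1 0 0 -0.439 -1; -0.179 -0.874 -0.1 0 0 -0.439 -1; -0.179 -0.874 -0.1 0 0 -0.439 -1; -0.179 -0.874 -0.1 0 0 -0.439 -1"

```text
clock: 31.48
eef_pos: [556.4, 87.2, 219.4]
tool_rot: [-3.136, -0.0, 0.812]
force: [0.7, -0.6, 0.5]
width: 85.6
gripper_force: 0.0
```

Request:
move_arm --rows "0.292 -0.656 -0.1 0 0 -0.382 -1; 0.292 -0.656 -0.1 0 0 -0.382 -1; 0.292 -0.656 -0.1 0 0 -0.382 -1; 0.292 -0.656 -0.1 0 0 -0.382 -1; 0.292 -0.656 -0.1 0 0 -0.382 -1; 0.292 -0.656 -0.1 0 0 -0.382 -1; 0.292 -0.656 -0.1 0 0 -0.382 -1; 0.292 -0.656 -0.1 0 0 -0.382 -1; 0.292 -0.656 -0.1 0 0 -0.382 -1"

```text
clock: 32.23
eef_pos: [479.4, 277.2, 249.2]
tool_rot: [-3.141, 0.003, 1.399]
force: [-0.1, 0.0, -0.1]
width: 85.7
gripper_force: 0.0
```

```bash
python3 reels.py
```

```text
32.23 pos [479.4 277.2 249.2] rot [-3.141e+00  3.000e-03  1.399e+00] F [-0.1  0.  -0.1] w 85.7 gf 0.0 cmd [480.  280.  250.    1.4]
red 947 [261. 155.] [452.8 305.3] [(np.float64(199.3), [452.9, 303.6], np.float64(-0.168))]
green 532 [338. 262.] [523.6 153.5] [(np.float64(199.3), [523.0, 151.8], np.float64(0.021))]
amber 657 [270. 216.] [449.3 230.1] [(np.float64(199.1), [449.5, 229.4], np.float64(-0.196))]
```

```bash
python3 -c "
from h import *
plan((452.9,303.4,120,1.40,-1,0),(452.9,303.4,21,1.40,-1,2))
plan((452.9,303.4,21,1.40,1,7),(452.9,303.4,150,1.40,1,0))
plan((540,60,180,.75,1,0))
plan((581.8,-181.5,160,.11,1,4))"
```

```text
x4: 0.062 -0.102 0.433 0.000 0.000 0.000 -1
x5: 0.062 -0.102 0.763 0.000 0.000 0.000 -1 
total 9
x8: 0.000 0.000 0.000 0.000 0.000 0.000 1
x4: 0.000 0.000 -0.430 0.000 0.000 0.000 1 
total 12
x7: -0.750 0.424 -0.100 0.000 -0.000 0.414 1 
total 7
x10: -0.447 0.684 0.067 -0.000 -0.000 0.407 1 
total 10
```

Request:
move_arm --rows "0.062 -0.102 0.433 0 0 0 -1; 0.062 -0.102 0.433 0 0 0 -1; 0.062 -0.102 0.433 0 0 0 -1; 0.062 -0.102 0.433 0 0 0 -1; 0.062 -0.102 0.55 0 0 0 -1; 0.062 -0.102 0.65 0 0 0 -1; 0.062 -0.102 0.72 0 0 0 -1; 0.062 -0.102 0.763 0 0 0 -1; 0.062 -0.102 0.763 0 0 0 -1; 0.062 -0.102 0.763 0 0 0 -1"

```text
clock: 33.12
eef_pos: [452.8, 302.3, 22.0]
tool_rot: [3.141, 0.001, 1.4]
force: [0.3, 0.2, 0.4]
width: 85.7
gripper_force: 0.0
```

Request:
move_arm --rows "0 0 0 0 0 0 1; 0 0 0 0 0 0 1; 0 0 0 0 0 0 1; 0 0 0 0 0 0 1; 0 0 0 0 0 0 1; 0 0 0 0 0 0 1; 0 0 0 0 0 0 1; 0 0 0 0 0 0 1; 0 0 -0.1 0 0 0 1; 0 0 -0.23 0 0 0 1; 0 0 -0.35 0 0 0 1; 0 0 -0.43 0 0 0 1"

```text
clock: 34.12
eef_pos: [452.3, 304.0, 154.0]
tool_rot: [3.139, -0.002, 1.403]
force: [1.0, -0.4, -1.8]
width: 33.6
gripper_force: 61.2
```

Request:
move_arm --rows "-0.75 0.424 -0.1 0 0 0.414 1; -0.75 0.424 -0.1 0 0 0.414 1; -0.75 0.424 -0.1 0 0 0.414 1; -0.75 0.424 -0.1 0 0 0.414 1; -0.75 0.424 -0.1 0 0 0.414 1; -0.75 0.424 -0.1 0 0 0.414 1; -0.75 0.424 -0.1 0 0 0.414 1; -0.75 0.424 -0.1 0 0 0.414 1"

```text
clock: 34.78
eef_pos: [540.6, 54.7, 181.2]
tool_rot: [3.139, 0.001, 0.744]
force: [0.9, 0.8, -1.4]
width: 34.0
gripper_force: 61.2
```

Request:
move_arm --rows "-0.447 0.684 0.067 0 0 0.407 1; -0.447 0.684 0.067 0 0 0.407 1; -0.447 0.684 0.067 0 0 0.407 1; -0.447 0.684 0.067 0 0 0.407 1; -0.447 0.684 0.067 0 0 0.407 1; -0.447 0.684 0.067 0 0 0.407 1; -0.447 0.684 0.067 0 0 0.407 1; -0.447 0.684 0.067 0 0 0.407 1; -0.447 0.684 0.067 0 0 0.407 1; -0.447 0.684 0.067 0 0 0.407 1; -0.447 0.684 0.067 0 0 0.407 1"

```text
clock: 35.7
eef_pos: [581.8, -178.6, 160.7]
tool_rot: [-3.14, -0.0, 0.116]
force: [-0.6, 0.6, -1.5]
width: 33.7
gripper_force: 61.2
```

```bash
python3 held.py
```

```text
35.7 pos [ 581.8 -178.6  160.7] rot [-3.14  -0.     0.116] F [-0.6  0.6 -1.5] w 33.7 gf 61.2 cmd [ 5.818e+02 -1.815e+02  1.600e+02  1.100e-01]
(np.int64(-92), np.float64(0.22), 16)
(np.int64(-86), np.float64(0.22), 16)
(np.int64(-80), np.float64(-0.09), 15)
(np.int64(-74), np.float64(-0.09), 15)
(np.int64(-68), np.float64(-0.1), 15)
(np.int64(62), np.float64(-1.1), 16)
(np.int64(68), np.float64(-1.11), 16)
(np.int64(74), np.float64(-1.11), 16)
(np.int64(80), np.float64(-1.12), 16)
(np.int64(86), np.float64(-1.72), 16)
(np.int64(92), np.float64(-1.73), 16)
fit x0, slope(rad): [-0.653 -0.009]
```

```bash
python3 -c "
from h import *
json.dump([582.3,-181.5,190,.116],open(CM,'w'))"
```

Request:
move_arm --rows "0.002 0 0.1 0 0 -0.004 1; 0.002 0 0.2 0 0 -0.004 1; 0.002 0 0.2 0 0 -0.004 1; 0.002 0 0.24 0 0 -0.004 1; 0.002 0 0.28 0 0 -0.004 1; 0.002 0 0.28 0 0 -0.004 1; 0.002 0 0.3 0 0 -0.004 1; 0.002 0 0.32 0 0 -0.004 1; 0.002 0 0.34 0 0 -0.004 1; 0.002 0 0.35 0 0 -0.004 1; 0.002 0 0.36 0 0 -0.004 1; 0.002 0 0.36 0 0 -0.004 1"

```text
clock: 36.75
eef_pos: [584.1, -181.8, 58.8]
tool_rot: [3.14, -0.005, 0.119]
force: [-10.2, 3.0, 42.1]
width: 33.5
gripper_force: 67.4
```

Request:
move_arm --rows "0 0 -0.018 0 0 0 1; 0 0 -0.018 0 0 0 -1; 0 0 -0.018 0 0 0 -1; 0 0 -0.018 0 0 0 -1; 0 0 -0.018 0 0 0 -1; 0 0 -0.12 0 0 0 -1; 0 0 -0.24 0 0 0 -1; 0 0 -0.36 0 0 0 -1; 0 0 -0.46 0 0 0 -1; 0 0 -0.46 0 0 0 -1; 0 0 -0.46 0 0 0 -1"

```text
clock: 37.67
eef_pos: [583.4, -181.5, 192.0]
tool_rot: [3.14, -0.003, 0.119]
force: [-0.7, -0.3, -0.8]
width: 85.4
gripper_force: 0.0
```

```bash
python3 seat.py x | awk 'NR==1||/\[ ?[56][0-9][0-9]/' ; python3 -c "
from h import *
plan((530,60,220,.8,-1,0))
plan((480,240,250,1.4,-1,2))"
```

```text
37.67 pos [ 583.4 -181.5  192. ] rot [ 3.14e+00 -3.00e-03  1.19e-01] F [-0.7 -0.3 -0.8] w 85.4 gf 0.0 cmd [ 5.823e+02 -1.815e+02  1.900e+02  1.200e-01]
[189, 107, 13, 4, 35] [194. 109.] [649.2 -93.2]
[373, 109, 14, 4, 34] [380. 111.] [ 666.6 -253.1]
[171, 119, 8, 17, 92] [174. 127.] [631.9 -75.7]
[372, 119, 8, 6, 44] [376. 122.] [ 657.2 -251.6]
[396, 123, 9, 17, 95] [400. 131.] [ 652.2 -274.8]
[180, 133, 24, 14, 249] [192. 140.] [622.7 -91.5]
[370, 136, 24, 12, 230] [382. 142.] [ 641.  -260.6]
[503, 158, 18, 7, 96] [511. 161.] [ 637.7 -381.4]
[193, 172, 14, 4, 37] [199. 174.] [592.3 -99. ]
[367, 174, 13, 4, 44] [374. 175.] [ 609.9 -259.3]
[200, 183, 7, 7, 37] [203. 186.] [ 581.5 -103.7]
[366, 184, 8, 6, 40] [370. 187.] [ 598.8 -257.7]
[177, 187, 8, 15, 78] [180. 194.] [570.8 -81.9]
[390, 188, 7, 14, 71] [393. 194.] [ 594.2 -281.4]
[115, 201, 53, 31, 1054] [142. 217.] [543.5 -46.3]
[186, 200, 22, 15, 222] [195. 207.] [560.3 -96.8]
[365, 200, 22, 15, 231] [376. 207.] [ 580.3 -267.9]
[198, 230, 12, 4, 36] [203. 232.] [ 535.4 -105.1]
[362, 231, 12, 4, 35] [368. 233.] [ 553.2 -264.8]
[546, 230, 14, 40, 295] [555. 254.] [ 553.2 -454.9]
[360, 242, 20, 32, 331] [369. 260.] [ 524.5 -271.6]
x6: -0.080 -0.820 -0.100 0.000 0.000 -0.435 -1 
total 6
x7: 0.314 -0.538 -0.100 0.000 0.000 -0.382 -1 
total 7
```

Request:
move_arm --rows "-0.08 -0.82 -0.1 0 0 -0.435 -1; -0.08 -0.82 -0.1 0 0 -0.435 -1; -0.08 -0.82 -0.1 0 0 -0.435 -1; -0.08 -0.82 -0.1 0 0 -0.435 -1; -0.08 -0.82 -0.1 0 0 -0.435 -1; -0.08 -0.82 -0.1 0 0 -0.435 -1; -0.08 -0.82 -0.1 0 0 -0.435 -1"

```text
clock: 38.3
eef_pos: [526.2, 70.9, 219.7]
tool_rot: [-3.135, -0.002, 0.818]
force: [0.2, 2.0, 0.1]
width: 85.5
gripper_force: 0.0
```

Request:
move_arm --rows "0.314 -0.538 -0.1 0 0 -0.382 -1; 0.314 -0.538 -0.1 0 0 -0.382 -1; 0.314 -0.538 -0.1 0 0 -0.382 -1; 0.314 -0.538 -0.1 0 0 -0.382 -1; 0.314 -0.538 -0.1 0 0 -0.382 -1; 0.314 -0.538 -0.1 0 0 -0.382 -1; 0.314 -0.538 -0.1 0 0 -0.382 -1; 0.314 -0.538 -0.1 0 0 -0.382 -1; 0.314 -0.538 -0.1 0 0 -0.382 -1"

```text
clock: 39.05
eef_pos: [478.8, 237.8, 249.4]
tool_rot: [-3.14, 0.002, 1.399]
force: [0.7, -0.1, 0.6]
width: 85.4
gripper_force: 0.0
```

```bash
python3 reels.py; python3 -c "
from h import *
plan((449.5,229.4,120,1.375,-1,0),(449.5,229.4,21,1.375,-1,2))
plan((449.5,229.4,21,1.375,1,7),(449.5,229.4,150,1.375,1,0))
plan((500,20,180,.75,1,0))
plan((522.2,-188.1,160,.114,1,4))"
```

```text
39.05 pos [478.8 237.8 249.4] rot [-3.140e+00  2.000e-03  1.399e+00] F [ 0.7 -0.1  0.6] w 85.4 gf 0.0 cmd [480.  240.  250.    1.4]
green 584 [335. 234.] [523.7 153.5] [(np.float64(199.1), [523.2, 151.5], np.float64(0.023))]
amber 747 [265. 186.] [449.5 229.6] [(np.float64(199.3), [449.5, 229.5], np.float64(-0.198))]
x4: -0.052 -0.094 0.433 0.000 -0.000 0.016 -1
x5: -0.052 -0.094 0.763 0.000 -0.000 0.016 -1 
total 9
x8: 0.000 0.000 0.000 0.000 0.000 0.000 1
x4: 0.000 0.000 -0.430 0.000 0.000 0.000 1 
total 12
x6: -0.652 0.301 -0.100 -0.000 -0.000 0.398 1 
total 6
x10: -0.419 0.558 0.067 0.000 -0.000 0.405 1 
total 10
```

Request:
move_arm --rows "-0.052 -0.094 0.433 0 0 0.016 -1; -0.052 -0.094 0.433 0 0 0.016 -1; -0.052 -0.094 0.433 0 0 0.016 -1; -0.052 -0.094 0.433 0 0 0.016 -1; -0.052 -0.094 0.55 0 0 0.016 -1; -0.052 -0.094 0.65 0 0 0.016 -1; -0.052 -0.094 0.72 0 0 0.016 -1; -0.052 -0.094 0.763 0 0 0.016 -1; -0.052 -0.094 0.763 0 0 0.016 -1; -0.052 -0.094 0.763 0 0 0.016 -1"

```text
clock: 39.93
eef_pos: [449.1, 229.3, 22.1]
tool_rot: [3.141, 0.0, 1.376]
force: [1.0, 0.6, 0.4]
width: 85.4
gripper_force: 0.0
```

Request:
move_arm --rows "0 0 0 0 0 0 1; 0 0 0 0 0 0 1; 0 0 0 0 0 0 1; 0 0 0 0 0 0 1; 0 0 0 0 0 0 1; 0 0 0 0 0 0 1; 0 0 0 0 0 0 1; 0 0 0 0 0 0 1; 0 0 -0.1 0 0 0 1; 0 0 -0.23 0 0 0 1; 0 0 -0.35 0 0 0 1; 0 0 -0.43 0 0 0 1"

```text
clock: 40.93
eef_pos: [448.8, 230.0, 153.9]
tool_rot: [3.139, -0.002, 1.377]
force: [1.3, -0.0, -0.6]
width: 33.6
gripper_force: 61.0
```

Request:
move_arm --rows "-0.652 0.301 -0.1 0 0 0.398 1; -0.652 0.301 -0.1 0 0 0.398 1; -0.652 0.301 -0.1 0 0 0.398 1; -0.652 0.301 -0.1 0 0 0.398 1; -0.652 0.301 -0.1 0 0 0.398 1; -0.652 0.301 -0.1 0 0 0.398 1; -0.652 0.301 -0.1 0 0 0.398 1"

```text
clock: 41.52
eef_pos: [499.9, 15.4, 181.3]
tool_rot: [3.139, 0.001, 0.745]
force: [0.2, 0.4, -0.8]
width: 33.4
gripper_force: 61.0
```

Request:
move_arm --rows "-0.419 0.558 0.067 0 0 0.405 1; -0.419 0.558 0.067 0 0 0.405 1; -0.419 0.558 0.067 0 0 0.405 1; -0.419 0.558 0.067 0 0 0.405 1; -0.419 0.558 0.067 0 0 0.405 1; -0.419 0.558 0.067 0 0 0.405 1; -0.419 0.558 0.067 0 0 0.405 1; -0.419 0.558 0.067 0 0 0.405 1; -0.419 0.558 0.067 0 0 0.405 1; -0.419 0.558 0.067 0 0 0.405 1; -0.419 0.558 0.067 0 0 0.405 1"

```text
clock: 42.43
eef_pos: [522.0, -186.1, 160.8]
tool_rot: [-3.141, -0.0, 0.119]
force: [-0.3, 0.3, -1.5]
width: 33.6
gripper_force: 61.0
```

```bash
python3 held.py
```

```text
42.43 pos [ 522.  -186.1  160.8] rot [-3.141 -0.     0.119] F [-0.3  0.3 -1.5] w 33.6 gf 61.0 cmd [ 5.222e+02 -1.881e+02  1.600e+02  1.100e-01]
(np.int64(-92), np.float64(0.22), 16)
(np.int64(-86), np.float64(0.52), 15)
(np.int64(-80), np.float64(0.51), 15)
(np.int64(-74), np.float64(0.51), 15)
(np.int64(-68), np.float64(0.2), 16)
(np.int64(62), np.float64(-0.5), 16)
(np.int64(68), np.float64(-0.81), 15)
(np.int64(74), np.float64(-0.81), 15)
(np.int64(80), np.float64(-1.12), 16)
(np.int64(86), np.float64(-1.12), 16)
(np.int64(92), np.float64(-1.13), 16)
fit x0, slope(rad): [-0.274 -0.008]
```

Request:
move_arm --rows "0.001 0 0.1 0 0 -0.002 1; 0.001 0 0.2 0 0 -0.002 1; 0.001 0 0.2 0 0 -0.002 1; 0.001 0 0.24 0 0 -0.002 1; 0.001 0 0.28 0 0 -0.002 1; 0.001 0 0.28 0 0 -0.002 1; 0.001 0 0.3 0 0 -0.002 1; 0.001 0 0.32 0 0 -0.002 1; 0.001 0 0.34 0 0 -0.002 1; 0.001 0 0.35 0 0 -0.002 1; 0.001 0 0.352 0 0 -0.002 1; 0.001 0 0.352 0 0 -0.002 1"

```text
clock: 43.48
eef_pos: [523.5, -188.5, 59.0]
tool_rot: [3.14, -0.004, 0.119]
force: [-6.3, 2.1, 30.3]
width: 33.8
gripper_force: 65.9
```

Request:
move_arm --rows "0 0 -0.012 0 0 0 1; 0 0 -0.012 0 0 0 -1; 0 0 -0.012 0 0 0 -1; 0 0 -0.012 0 0 0 -1; 0 0 -0.012 0 0 0 -1; 0 0 -0.12 0 0 0 -1; 0 0 -0.24 0 0 0 -1; 0 0 -0.36 0 0 0 -1; 0 0 -0.452 0 0 0 -1; 0 0 -0.452 0 0 0 -1; 0 0 -0.452 0 0 0 -1"

```text
clock: 44.4
eef_pos: [523.1, -188.3, 192.0]
tool_rot: [3.14, -0.003, 0.119]
force: [-0.1, 1.4, -0.7]
width: 85.4
gripper_force: 0.0
```

```bash
python3 -c "
from h import *
json.dump([522.5,-188.1,190,.117],open(CM,'w'))"; python3 seat.py x | awk 'NR==1||/\[ ?[56][0-9][0-9]\.[0-9]? .*-(8|28)[0-9]\./' ; python3 -c "
from h import *
plan((510,20,230,.8,-1,0))
plan((530,150,240,1.59,-1,2))"
```

```text
44.4 pos [ 523.1 -188.3  192. ] rot [ 3.14e+00 -3.00e-03  1.19e-01] F [-0.1  1.4 -0.7] w 85.4 gf 0.0 cmd [ 5.225e+02 -1.881e+02  1.900e+02  1.200e-01]
[163, 42, 36, 30, 470] [181.  60.] [626.  -87.7]
[170, 119, 10, 18, 110] [174. 127.] [571.  -82.3]
[396, 120, 9, 17, 98] [401. 128.] [ 594.4 -281.3]
[177, 186, 7, 15, 74] [180. 193.] [511.5 -88.6]
[390, 187, 7, 15, 75] [393. 194.] [ 534.1 -288. ]
x6: 0.040 -0.694 -0.133 0.000 0.000 -0.435 -1 
total 6
x9: 0.357 -0.254 -0.033 0.000 0.000 -0.503 -1 
total 9
```

Request:
move_arm --rows "0.04 -0.694 -0.133 0 0 -0.435 -1; 0.04 -0.694 -0.133 0 0 -0.435 -1; 0.04 -0.694 -0.133 0 0 -0.435 -1; 0.04 -0.694 -0.133 0 0 -0.435 -1; 0.04 -0.694 -0.133 0 0 -0.435 -1; 0.04 -0.694 -0.133 0 0 -0.435 -1; 0.04 -0.694 -0.133 0 0 -0.435 -1"

```text
clock: 45.03
eef_pos: [508.2, 24.1, 229.4]
tool_rot: [-3.139, 0.0, 0.811]
force: [-0.2, 0.1, 0.1]
width: 85.5
gripper_force: 0.0
```

Request:
move_arm --rows "0.357 -0.254 -0.033 0 0 -0.503 -1; 0.357 -0.254 -0.033 0 0 -0.503 -1; 0.357 -0.254 -0.033 0 0 -0.503 -1; 0.357 -0.254 -0.033 0 0 -0.503 -1; 0.357 -0.254 -0.033 0 0 -0.503 -1; 0.357 -0.254 -0.033 0 0 -0.503 -1; 0.357 -0.254 -0.033 0 0 -0.503 -1; 0.357 -0.254 -0.033 0 0 -0.503 -1; 0.357 -0.254 -0.033 0 0 -0.503 -1"

```text
clock: 45.78
eef_pos: [528.5, 148.4, 238.9]
tool_rot: [-3.139, 0.001, 1.588]
force: [-0.6, -0.2, 0.1]
width: 85.2
gripper_force: 0.0
```

```bash
python3 reels.py; python3 -c "
from h import *
plan((523.2,151.5,120,1.593,-1,0),(523.2,151.5,21,1.593,-1,2))
plan((523.2,151.5,21,1.593,1,7),(523.2,151.5,150,1.593,1,0))
plan((480,0,180,.85,1,0))
plan((463.2,-194.9,160,.116,1,4))"
```

```text
45.78 pos [528.5 148.4 238.9] rot [-3.139e+00  1.000e-03  1.588e+00] F [-0.6 -0.2  0.1] w 85.2 gf 0.0 cmd [530.   150.   240.     1.59]
green 746 [283. 172.] [522.9 154.3] [(np.float64(199.4), [523.0, 151.4], np.float64(0.02))]
x3: 0.005 -0.023 0.400 0.000 0.000 -0.002 -1
x5: 0.005 -0.023 0.730 0.000 0.000 -0.002 -1 
total 8
x8: 0.000 0.000 0.000 0.000 0.000 0.000 1
x4: 0.000 0.000 -0.430 0.000 0.000 0.000 1 
total 12
x6: -0.502 -0.155 -0.100 -0.000 -0.000 0.473 1 
total 6
x10: -0.525 0.387 0.067 0.000 -0.000 0.467 1 
total 10
```

Request:
move_arm --rows "0.005 -0.023 0.2 0 0 -0.002 -1; 0.005 -0.023 0.4 0 0 -0.002 -1; 0.005 -0.023 0.4 0 0 -0.002 -1; 0.005 -0.023 0.4 0 0 -0.002 -1; 0.005 -0.023 0.52 0 0 -0.002 -1; 0.005 -0.023 0.62 0 0 -0.002 -1; 0.005 -0.023 0.69 0 0 -0.002 -1; 0.005 -0.023 0.73 0 0 -0.002 -1; 0.005 -0.023 0.73 0 0 -0.002 -1; 0.005 -0.023 0.73 0 0 -0.002 -1"

```text
clock: 46.67
eef_pos: [522.8, 151.6, 22.3]
tool_rot: [3.141, 0.0, 1.595]
force: [0.7, -0.5, 0.0]
width: 85.2
gripper_force: 0.0
```

Request:
move_arm --rows "0 0 0 0 0 0 1; 0 0 0 0 0 0 1; 0 0 0 0 0 0 1; 0 0 0 0 0 0 1; 0 0 0 0 0 0 1; 0 0 0 0 0 0 1; 0 0 0 0 0 0 1; 0 0 0 0 0 0 1; 0 0 -0.1 0 0 0 1; 0 0 -0.23 0 0 0 1; 0 0 -0.35 0 0 0 1; 0 0 -0.43 0 0 0 1"

```text
clock: 47.67
eef_pos: [522.7, 152.0, 153.6]
tool_rot: [3.139, -0.001, 1.596]
force: [-0.4, 0.2, -1.0]
width: 34.0
gripper_force: 61.1
```

Request:
move_arm --rows "-0.502 -0.155 -0.1 0 0 0.473 1; -0.502 -0.155 -0.1 0 0 0.473 1; -0.502 -0.155 -0.1 0 0 0.473 1; -0.502 -0.155 -0.1 0 0 0.473 1; -0.502 -0.155 -0.1 0 0 0.473 1; -0.502 -0.155 -0.1 0 0 0.473 1; -0.502 -0.155 -0.1 0 0 0.473 1"

```text
clock: 48.25
eef_pos: [478.9, -1.1, 180.9]
tool_rot: [3.141, 0.0, 0.848]
force: [-0.1, 0.2, -1.4]
width: 33.7
gripper_force: 61.1
```

Request:
move_arm --rows "-0.525 0.387 0.067 0 0 0.467 1; -0.525 0.387 0.067 0 0 0.467 1; -0.525 0.387 0.067 0 0 0.467 1; -0.525 0.387 0.067 0 0 0.467 1; -0.525 0.387 0.067 0 0 0.467 1; -0.525 0.387 0.067 0 0 0.467 1; -0.525 0.387 0.067 0 0 0.467 1; -0.525 0.387 0.067 0 0 0.467 1; -0.525 0.387 0.067 0 0 0.467 1; -0.525 0.387 0.067 0 0 0.467 1; -0.525 0.387 0.067 0 0 0.467 1"

```text
clock: 49.17
eef_pos: [463.3, -193.9, 160.4]
tool_rot: [-3.141, -0.0, 0.123]
force: [-0.9, -0.0, -1.3]
width: 33.9
gripper_force: 61.1
```

```bash
python3 held.py
```

```text
49.17 pos [ 463.3 -193.9  160.4] rot [-3.141 -0.     0.123] F [-0.9 -0.  -1.3] w 33.9 gf 61.1 cmd [ 4.632e+02 -1.949e+02  1.600e+02  1.200e-01]
(np.int64(-92), np.float64(-0.08), 15)
(np.int64(-86), np.float64(-0.08), 15)
(np.int64(-80), np.float64(-0.09), 15)
(np.int64(-74), np.float64(-0.09), 15)
(np.int64(-68), np.float64(-0.1), 15)
(np.int64(62), np.float64(-1.1), 16)
(np.int64(68), np.float64(-1.11), 16)
(np.int64(74), np.float64(-1.41), 15)
(np.int64(80), np.float64(-1.42), 15)
(np.int64(86), np.float64(-1.42), 15)
(np.int64(92), np.float64(-1.73), 16)
fit x0, slope(rad): [-0.738 -0.008]
```

Request:
move_arm --rows "0.002 0 0.1 0 0 0 1; 0.002 0 0.2 0 0 0 1; 0.002 0 0.2 0 0 0 1; 0.002 0 0.24 0 0 0 1; 0.002 0 0.28 0 0 0 1; 0.002 0 0.28 0 0 0 1; 0.002 0 0.3 0 0 0 1; 0.002 0 0.32 0 0 0 1; 0.002 0 0.34 0 0 0 1; 0.002 0 0.35 0 0 0 1; 0.002 0 0.352 0 0 0 1; 0.002 0 0.352 0 0 0 1"

```text
clock: 50.22
eef_pos: [464.6, -195.7, 58.6]
tool_rot: [3.14, -0.003, 0.119]
force: [-8.7, 3.7, 39.0]
width: 33.9
gripper_force: 66.8
```

Request:
move_arm --rows "0 0 -0.012 0 0 0 1; 0 0 -0.012 0 0 0 -1; 0 0 -0.012 0 0 0 -1; 0 0 -0.012 0 0 0 -1; 0 0 -0.012 0 0 0 -1; 0 0 -0.12 0 0 0 -1; 0 0 -0.24 0 0 0 -1; 0 0 -0.36 0 0 0 -1; 0 0 -0.452 0 0 0 -1; 0 0 -0.452 0 0 0 -1; 0 0 -0.452 0 0 0 -1"

```text
clock: 51.13
eef_pos: [464.7, -195.4, 191.5]
tool_rot: [3.14, -0.003, 0.119]
force: [0.4, -0.3, -0.6]
width: 85.5
gripper_force: 0.0
```

```bash
python3 -c "
from h import *
json.dump([463.8,-194.9,190,.116],open(CM,'w'))"; python3 seat.py x | awk 'NR==1||/\[ ?[456][0-9][0-9]\.[0-9]? .*-(8|9|28|29)[0-9]\./' ; python3 -c "
from h import *
plan((570,-150,270,.11,-1,2))"
```

```text
51.13 pos [ 464.7 -195.4  191.5] rot [ 3.14e+00 -3.00e-03  1.19e-01] F [ 0.4 -0.3 -0.6] w 85.5 gf 0.0 cmd [ 4.638e+02 -1.949e+02  1.900e+02  1.200e-01]
[161, 43, 37, 31, 501] [179.  62.] [566.5 -93.8]
[169, 121, 9, 17, 101] [173. 129.] [511.5 -88.8]
[395, 122, 9, 17, 95] [400. 130.] [ 534.3 -287.8]
[177, 187, 8, 14, 66] [180. 194.] [452.2 -96. ]
[390, 188, 7, 15, 75] [393. 195.] [ 474.8 -295.2]
[364, 201, 22, 15, 237] [376. 208.] [ 460.8 -281.1]
x6: 0.369 -0.108 -0.267 -0.000 -0.000 0.004 -1 
total 6
```

Request:
move_arm --rows "0.369 -0.108 -0.267 0 0 0 -1; 0.369 -0.108 -0.267 0 0 0 -1; 0.369 -0.108 -0.267 0 0 0 -1; 0.369 -0.108 -0.267 0 0 0 -1; 0.369 -0.108 -0.267 0 0 0 -1; 0.369 -0.108 -0.267 0 0 0 -1; 0.369 -0.108 -0.267 0 0 0 -1; 0.369 -0.108 -0.267 0 0 0 -1"

```text
clock: 51.85
eef_pos: [567.3, -150.7, 268.5]
tool_rot: [-3.141, 0.004, 0.117]
force: [-0.6, -0.4, -0.6]
width: 85.2
gripper_force: 0.0
```

```bash
python3 -c "
from h import *
s=st();d=get_image('wrist')['img'][40:340,60:500];e=get_image('side')['img'][90:290,190:450]
cv2.imwrite('pics/fin.png',np.hstack([cv2.resize(d,(440,300)),cv2.resize(e,(360,277))[:277] if 0 else cv2.copyMakeBorder(cv2.resize(e,(360,277)),0,23,0,0,0)])[:,:,::-1])"
```

```text
51.85 pos [ 567.3 -150.7  268.5] rot [-3.141  0.004  0.117] F [-0.6 -0.4 -0.6] w 85.2 gf 0.0 cmd [ 5.7e+02 -1.5e+02  2.7e+02  1.1e-01]
```

View pics/fin.png

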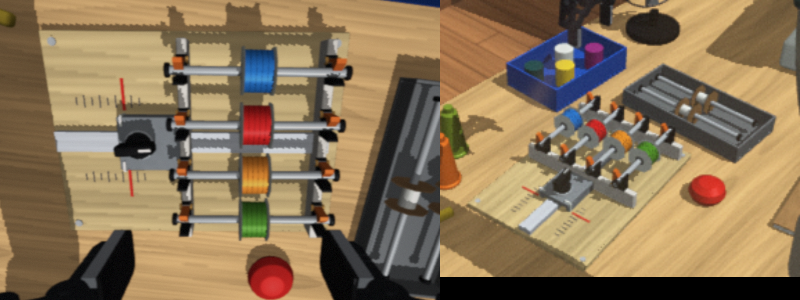

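The picture shows all four reels in their forks with the orange jaws over the spindles. The pointers sit at the red marks, the knob is tight, and both used-up reels lie in the tray.

```bash
python3 -c "
from cell import *
print(finish_job())"
```

```text
the job is handed in; nothing more can be done
None
```

The job is handed in: both used-up reels are in the tray, the sliding end is on the red marks and clamped tight, and the blue, red, amber and green reels measure as fully home in slots 4, 3, 2 and 1; the wrist force read 42 N for a moment while pressing in the red one.

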